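# Reload a row of capped bottles from the drying tray into a caddy in reverse order

## Robot

A 6-joint arm with a two-finger parallel gripper is mounted at the origin on the work surface. World frame = base frame: x ahead of the robot, y to its left, z up, the work surface at z = 0. Lengths are in m, angles in rad, forces in N, time in s.
With the tool pointing down it reaches from about 0.25 to 0.725 m from the base axis. Payload 4 kg.
Tool frame: the origin (TCP) lies at the very end of the fingers, on their centre line; the grasp point (between the pads) lies 19 mm behind it (bot.pinch_z is the distance from the TCP to the grasp point, in m); z points along the fingers, x is the direction in which the jaws open and shut, and the axes are right-handed (so a half turn about z gives the same grasp; the last joint's range is limited). The gripper opens to 85 mm and grips with 20 to 120 N. Pads are 22 mm wide; open, the fingers measure 114 mm over their backs; the gripper's body (76 mm by 85 mm) begins 54 mm behind the grasp point. The pads swing forward as they close: fully open they stand 13 mm farther back than shut.
Start: joints at [1.137, 0.241, 0.005, 1.335, 0, 1.571], TCP at [0.21, 0.454, 0.207] pointing down, gripper open.
Joint ranges: [-2.72, 2.72], [-1.05, 1.87], [-1.09, 1.28], [-1.99, 2.15], [-1.42, 1.44], [-3.14, 3.14]. Speed limits (rad/s): [2.79, 2.79, 3.14, 3.14, 3.14, 3.14].

## Interface

Orientations are given as a unit quaternion [x, y, z, w].
In Python, from workcell import bot gives the robot as it stands. The module is installed in compiled form; this text tells all that it offers.
- The arm moves only by the shell command python3 -m inch 'ROWS'. ROWS is JSON, a list of rows, each a list of 7 numbers: the shift along the tool's x, y, z scaled (see below), then the turn, a rotation vector about the tool's x, y, z scaled (see below), then the gripper command: -1 is fully open, 1 is shut, values between are in proportion. In form: [[x, y, z, wx, wy, wz, gripper], ...]. A call has exactly 8 rows; each row shifts and turns the commanded pose from where the row before left it, along the tool's axes as they then stand; what a row does not reach is not made up. The controller multiplies each number of a shift by 2.5 cm and each number of a turn by 180 degrees. A row lasts 1/10 s, in which the tool goes at most 50 mm and 8.59 degrees, less where a joint would pass 70% of its speed; a pose out of reach is approached as far as the arm can. A call with a number of a shift or a turn outside -1 to 1 is refused whole. A call with a gripper value outside its range is refused whole. The fingers move at their own pace and stop on an object; the grip force is fixed at half the most. Time passes only in rows, so rows that do not move let the fingers close, or fill a call up. It gives the time, the measured TCP pose, the force and the opening at its end, in the units of the state.
- bot.get_obs(): the state, without advancing time (a new reading comes with each control period).
- bot.camera(name): name is "scene" or "top" or "wrist"; returns (picture, depth): 480x640x3 uint8, blue, green, red; 480x640 float32, m along the optical axis (not along the pixel's ray), 0 where there is no reading.
- bot.get_calibration(name): a dict with "vfov" (degrees; the focal length in pixels is half the picture's height over the tangent of half this angle, whatever the lens; pixels are square), "cx", "cy" (the principal point, pixels), "R" (3x3) and "t" (3): a world point X has camera coordinates R X + t. Camera axes: x right, y down, z forward; pixel columns grow to the right and rows downward; lengths in m; the calibration is good to about 2 mm. A picture is of the moment at which its call begins: read the wrist's pose just before it. get_calibration takes no time and is no camera call; for the wrist camera it gives the pose at the moment of the call.
- bot.job_done(): hands the job in, once; it reports no verdict.
The state is a dict: "clock": time; "joint_pos": joint angles; "joint_vel": joint speeds; "tau": joint torques, N m; "eef_pos": TCP position; "tool_rot": TCP orientation; "ft_force": force on the tool from outside, world axes, zero at the start; "ft_torque": the same for the moment, N m; "grip_width": finger opening in m.
Only numpy, scipy, OpenCV 4.12 (cv2) and the standard library are available. Lean on these libraries where they do the work, as an engineer would, in place of code of your own. Each camera call takes 0.05 s, during which the arm holds its last target.

## Task

Move the four capped bottles from the white drying tray into the teal carrying caddy in reverse order: the bottle nearest the robot goes into the caddy's farthest pocket, the next one into the pocket before it, and so on, so that the farthest bottle ends in the caddy's nearest pocket. Keep every bottle upright throughout, and leave each one standing on the floor of its own pocket.

Things in the scene. Friction and masses are not known exactly. Their poses are not given: they have to be found in the camera images.
- tray: White drying tray, 268 x 70 mm, fixed, left or right of the robot. Four 62 mm square pockets along its x axis at x = -99, -33, 33, 99 mm, y = 0; floor 4 mm, wall tops 22 mm above the origin (centre of underside). x points away from the robot within 17 degrees: -99 is the pocket nearest the robot. Ledge 12 mm high, 28 mm wide along its +y side carries the tags.
- caddy: Teal caddy with a black tab at each end (to 156 mm from the middle), empty, fixed, on the other side. Four 62 mm square pockets along its x axis at x = -99, -33, 33, 99 mm, y = 0; floor 4 mm, wall tops 22 mm above the origin (centre of underside). x points away from the robot within 17 degrees: -99 is nearest the robot. Beaker, jar and basket on the table stand clear of the work.
- bottle_red: Loose pale yellow bottle with red cap and red waist band, 116 mm tall, 0.08 to 0.17 kg, upright in a tray pocket within 4 mm of its centre in x and y. Body 46 mm across up to 80 mm, shoulder, then cap 30 mm across from 90 to 116 mm above the foot: grip the cap from above, fingers across the row. Origin at the centre of its underside, z up; yaw arbitrary.
- tag_red: Flat red tag, 44 x 22 x 4 mm, fixed on the tray's ledge 49 mm to the +y side of the centre of the pocket where the red bottle starts; it marks that starting pocket. Origin at the centre of its underside, axes as the tray's.
- bottle_yellow: Loose pale yellow bottle with yellow cap and yellow waist band, 116 mm tall, 0.08 to 0.17 kg, upright in a tray pocket within 4 mm of its centre in x and y. Body 46 mm across up to 80 mm, shoulder, then cap 30 mm across from 90 to 116 mm above the foot: grip the cap from above, fingers across the row. Origin at the centre of its underside, z up; yaw arbitrary.
- tag_yellow: Flat yellow tag, 44 x 22 x 4 mm, fixed on the tray's ledge 49 mm to the +y side of the centre of the pocket where the yellow bottle starts; it marks that starting pocket. Origin at the centre of its underside, axes as the tray's.
- bottle_green: Loose pale yellow bottle with green cap and green waist band, 116 mm tall, 0.08 to 0.17 kg, upright in a tray pocket within 4 mm of its centre in x and y. Body 46 mm across up to 80 mm, shoulder, then cap 30 mm across from 90 to 116 mm above the foot: grip the cap from above, fingers across the row. Origin at the centre of its underside, z up; yaw arbitrary.
- tag_green: Flat green tag, 44 x 22 x 4 mm, fixed on the tray's ledge 49 mm to the +y side of the centre of the pocket where the green bottle starts; it marks that starting pocket. Origin at the centre of its underside, axes as the tray's.
- bottle_blue: Loose pale yellow bottle with blue cap and blue waist band, 116 mm tall, 0.08 to 0.17 kg, upright in a tray pocket within 4 mm of its centre in x and y. Body 46 mm across up to 80 mm, shoulder, then cap 30 mm across from 90 to 116 mm above the foot: grip the cap from above, fingers across the row. Origin at the centre of its underside, z up; yaw arbitrary.
- tag_blue: Flat blue tag, 44 x 22 x 4 mm, fixed on the tray's ledge 49 mm to the +y side of the centre of the pocket where the blue bottle starts; it marks that starting pocket. Origin at the centre of its underside, axes as the tray's.
Mind the look-alikes: they are no part of the job. What is shaped like the bottle_green but orange or pink is not meant. Leave any orange look-alike of the bottle_yellow alone.

How it is judged:
At the end, for the whole second after the job is handed in: Each bottle stands in the caddy pocket that mirrors its starting tray pocket (nearest to farthest and so on; the tags mark the starts): within 13 mm of its centre along the caddy's x and y, foot less than 9 mm above the caddy's underside, upright within 0.1 rad, slower than 0.02 m/s (((x of tag_red in the frame of tray between -0.119 and -0.079 m and x of bottle_red in the frame of caddy between 0.086 and 0.112 m) or (x of tag_red in the frame of tray between -0.053 and -0.013 m and x of bottle_red in the frame of caddy between 0.02 and 0.046 m) or (x of tag_red in the frame of tray between 0.013 and 0.053 m and x of bottle_red in the frame of caddy between -0.046 and -0.02 m) or (x of tag_red in the frame of tray between 0.079 and 0.119 m and x of bottle_red in the frame of caddy between -0.112 and -0.086 m)) and y of bottle_red in the frame of caddy between -0.013 and 0.013 m and z of bottle_red in the frame of caddy between 0 and 0.009 m and angle between each of bottle_red, bottle_yellow, bottle_green, bottle_blue's own z axis and vertical below 0.1 rad and linear speed of each of bottle_red, bottle_yellow, bottle_green, bottle_blue below 0.02 m/s and ((x of tag_yellow in the frame of tray between -0.119 and -0.079 m and x of bottle_yellow in the frame of caddy between 0.086 and 0.112 m) or (x of tag_yellow in the frame of tray between -0.053 and -0.013 m and x of bottle_yellow in the frame of caddy between 0.02 and 0.046 m) or (x of tag_yellow in the frame of tray between 0.013 and 0.053 m and x of bottle_yellow in the frame of caddy between -0.046 and -0.02 m) or (x of tag_yellow in the frame of tray between 0.079 and 0.119 m and x of bottle_yellow in the frame of caddy between -0.112 and -0.086 m)) and y of bottle_yellow in the frame of caddy between -0.013 and 0.013 m and z of bottle_yellow in the frame of caddy between 0 and 0.009 m and ((x of tag_green in the frame of tray between -0.119 and -0.079 m and x of bottle_green in the frame of caddy between 0.086 and 0.112 m) or (x of tag_green in the frame of tray between -0.053 and -0.013 m and x of bottle_green in the frame of caddy between 0.02 and 0.046 m) or (x of tag_green in the frame of tray between 0.013 and 0.053 m and x of bottle_green in the frame of caddy between -0.046 and -0.02 m) or (x of tag_green in the frame of tray between 0.079 and 0.119 m and x of bottle_green in the frame of caddy between -0.112 and -0.086 m)) and y of bottle_green in the frame of caddy between -0.013 and 0.013 m and z of bottle_green in the frame of caddy between 0 and 0.009 m and ((x of tag_blue in the frame of tray between -0.119 and -0.079 m and x of bottle_blue in the frame of caddy between 0.086 and 0.112 m) or (x of tag_blue in the frame of tray between -0.053 and -0.013 m and x of bottle_blue in the frame of caddy between 0.02 and 0.046 m) or (x of tag_blue in the frame of tray between 0.013 and 0.053 m and x of bottle_blue in the frame of caddy between -0.046 and -0.02 m) or (x of tag_blue in the frame of tray between 0.079 and 0.119 m and x of bottle_blue in the frame of caddy between -0.112 and -0.086 m)) and y of bottle_blue in the frame of caddy between -0.013 and 0.013 m and z of bottle_blue in the frame of caddy between 0 and 0.009 m); the robot touches nothing.
It fails at once if the red bottle is tipped by more than 0.5 rad (angle between bottle_red's own z axis and vertical above 0.5 rad).
It fails at once if the yellow bottle is tipped by more than 0.5 rad (angle between bottle_yellow's own z axis and vertical above 0.5 rad).
It fails at once if the green bottle is tipped by more than 0.5 rad (angle between bottle_green's own z axis and vertical above 0.5 rad).
It fails at once if the blue bottle is tipped by more than 0.5 rad (angle between bottle_blue's own z axis and vertical above 0.5 rad).
It also fails if it takes over 102 s, if anything falls off the work surface, if the arm or the gripper's body presses on something with over 40 N, if the wrist force passes 120 N, or if a joint passes its speed limit or range.

## Working session

There is one attempt and no reset: what is moved stays moved. The work goes in short steps, Python scripts to look and compute and a shell command to move; the robot and the scene stay as the last step left them, time stands still between calls to the robot, and variables do not carry over. Pictures are saved under pics/ and viewed, and the job is handed in when it is done.

```bash
mkdir -p pics; python3 - <<'E'
from workcell import bot
import cv2, numpy as np
o=bot.get_obs()
for k in o: print(k,np.round(o[k],3))
for n in ("scene","top"):
    im,d=bot.camera(n); cv2.imwrite(f"pics/{n}0.png",im); np.save(f"{n}0_d.npy",d)
    c=bot.get_calibration(n); print(n,c)
print(bot.pinch_z)
E
```

```text
clock 0.0
joint_pos [1.137 0.241 0.004 1.335 0.    1.571]
joint_vel [ 0.     0.     0.001  0.002 -0.    -0.001]
tau [ 2.0000e-03 -3.7232e+01  2.5241e+01  1.7000e-02  0.0000e+00 -0.0000e+00]
eef_pos [0.21  0.453 0.206]
tool_rot [ 0.843  0.538 -0.001  0.001]
ft_force [ 1.028  0.466 -0.207]
ft_torque [ 0.016 -0.008 -0.019]
grip_width 0.085
scene {'vfov': 52.53566012632744, 'cx': 323.4456880303964, 'cy': 242.68557244902638, 'R': array([[ 1.98157798e-01,  9.80170125e-01,  1.13257967e-04],
       [ 8.08120113e-01, -1.63309616e-01, -5.65925660e-01],
       [-5.54684929e-01,  1.12234109e-01, -8.24456266e-01]]), 't': array([-0.08502899, -0.41660292,  1.33114576])}
top {'vfov': 53.31237740154633, 'cx': 317.0129679953664, 'cy': 243.51975886627827, 'R': array([[ 0.02316013, -0.99973064, -0.00150076],
       [-0.99155488, -0.02277907, -0.12767155],
       [ 0.12760298,  0.00444497, -0.99181537]]), 't': array([-0.02810469,  0.55183761,  0.74125082])}
0.0187
```

View pics/scene0.png

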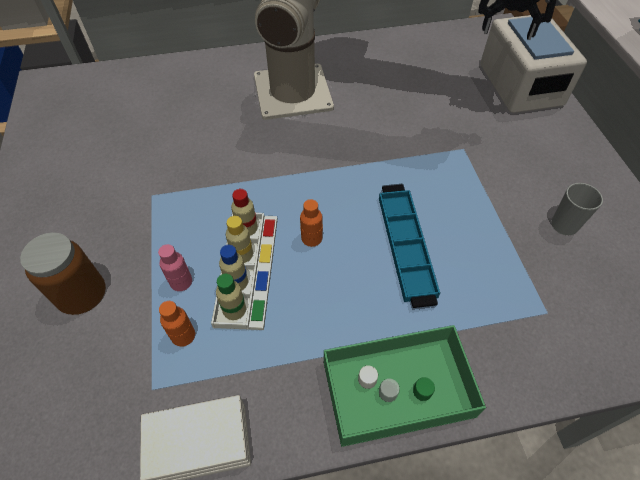

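View pics/top0.png

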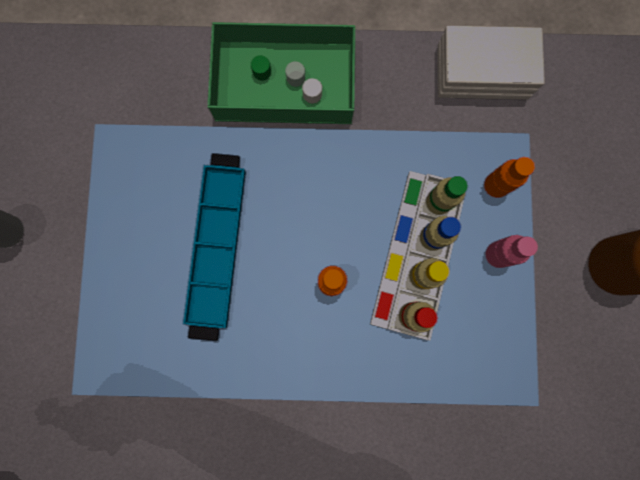

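The scene image shows the tray left of centre (236,262), with red, yellow, blue and green bottles from near to far. The caddy is at (408,245). In the top image the tray is at (420,255) and the caddy at (215,245).

The look-alikes are not meant: orange bottles at top-image (332,280) and (508,177), and a pink one at (512,250). The caps that fit are red (426,318), yellow (438,272), blue (449,228) and green (456,186), each beside the matching tag.

```bash
cat > h.py <<'E'
import numpy as np, cv2
from workcell import bot
def ray(name,uv,z,c=None):
    c=c or bot.get_calibration(name); f=240/np.tan(np.radians(c['vfov'])/2)
    R=np.array(c['R']);t=np.array(c['t']);C=-R.T@t
    d=R.T@np.array([(uv[0]-c['cx'])/f,(uv[1]-c['cy'])/f,1]); return C+d*(z-C[2])/d[2]
def triang(n1,u1,n2,u2):
    A=[];b=[]
    for n,u in((n1,u1),(n2,u2)):
        p=ray(n,u,0.);q=ray(n,u,.2);d=(q-p)/np.linalg.norm(q-p);P=np.eye(3)-np.outer(d,d);A.append(P);b.append(P@p)
    return np.linalg.lstsq(np.vstack(A),np.hstack(b),rcond=None)[0]
HS={'red':[(0,5),(174,180)],'yellow':[(24,32)],'green':[(52,75)],'blue':[(108,122)],'teal':[(88,102)]}
def blobs(im,col,amin=60,s=150,v=50):
    h=cv2.cvtColor(im,cv2.COLOR_BGR2HSV);m=0
    for a,b in HS[col]: m=m|cv2.inRange(h,(a,s,v),(b,255,255))
    n,l,st,ce=cv2.connectedComponentsWithStats(m)
    return [(int(st[i,4]),np.round(ce[i],1),st[i,:4].tolist(),l==i) for i in range(1,n) if st[i,4]>=amin]
E
python3 - <<'E'
from h import *
for n in ('top','scene'):
    im=cv2.imread(f'pics/{n}0.png')
    for c in HS:
        for b in blobs(im,c): print(n,c,*b[:3], np.round(ray(n,b[1],.12),3) , np.round(ray(n,b[1],.016),3))
im=cv2.imread('pics/top0.png'); cv2.imwrite('pics/crop0.png',cv2.resize(im[140:370,360:560],None,fx=2.6,fy=2.6,interpolation=cv2.INTER_CUBIC))
E
```

```text
top red 306 [383.9 305.4] [376, 292, 17, 28] [ 0.455 -0.113  0.12 ] [ 0.455 -0.127  0.016]
top red 343 [425.9 317.3] [416, 308, 21, 20] [ 0.44  -0.172  0.12 ] [ 0.438 -0.196  0.016]
top yellow 306 [393.8 266.6] [386, 254, 17, 27] [ 0.511 -0.127  0.12 ] [ 0.519 -0.143  0.016]
top yellow 327 [438.2 270.7] [428, 261, 21, 21] [ 0.506 -0.19   0.12 ] [ 0.514 -0.217  0.016]
top green 277 [259.7  64. ] [251, 55, 20, 19] [0.814 0.078 0.12 ] [0.869 0.092 0.016]
top green 275 [456.9 185.5] [448, 177, 19, 18] [ 0.632 -0.219  0.12 ] [ 0.659 -0.249  0.016]
top green 247 [412.7 191.5] [405, 179, 16, 25] [ 0.622 -0.154  0.12 ] [ 0.647 -0.175  0.016]
top blue 280 [403.3 228.6] [396, 216, 16, 26] [ 0.566 -0.14   0.12 ] [ 0.583 -0.159  0.016]
top blue 307 [449.9 226.6] [440, 218, 21, 19] [ 0.571 -0.208  0.12 ] [ 0.588 -0.237  0.016]
top teal 6525 [214.6 247.5] [183, 165, 62, 164] [0.532 0.132 0.12 ] [0.544 0.155 0.016]
scene red 218 [240.  197.8] [233, 189, 15, 18] [ 0.455 -0.173  0.12 ] [ 0.365 -0.179  0.016]
scene red 155 [268.4 227.6] [263, 220, 12, 16] [ 0.538 -0.128  0.12 ] [ 0.461 -0.127  0.016]
scene yellow 140 [234.  221.7] [227, 216, 15, 13] [ 0.512 -0.191  0.12 ] [ 0.43  -0.199  0.016]
scene yellow 163 [265.1 253. ] [260, 245, 11, 17] [ 0.594 -0.142  0.12 ] [ 0.524 -0.143  0.016]
scene green 210 [225.1 283.9] [217, 275, 17, 19] [ 0.644 -0.219  0.12 ] [ 0.582 -0.231  0.016]
scene green 128 [257.1 310.3] [252, 301, 12, 20] [ 0.706 -0.17   0.12 ] [ 0.652 -0.175  0.016]
scene green 108 [420.9 392.6] [415, 379, 18, 22] [0.894 0.058 0.12 ] [0.867 0.085 0.016]
scene blue 350 [  4.2 102. ] [0, 79, 13, 43] [ 0.061 -0.677  0.12 ] [-0.084 -0.754  0.016]
scene blue 256 [228.4 254.1] [220, 245, 17, 19] [ 0.583 -0.208  0.12 ] [ 0.512 -0.218  0.016]
scene blue 184 [261.4 280.6] [256, 272, 12, 19] [ 0.65  -0.156  0.12 ] [ 0.589 -0.159  0.016]
scene teal 3545 [407.6 244.9] [379, 190, 61, 112] [0.628 0.118 0.12 ] [0.563 0.153 0.016]
```

View pics/crop0.png

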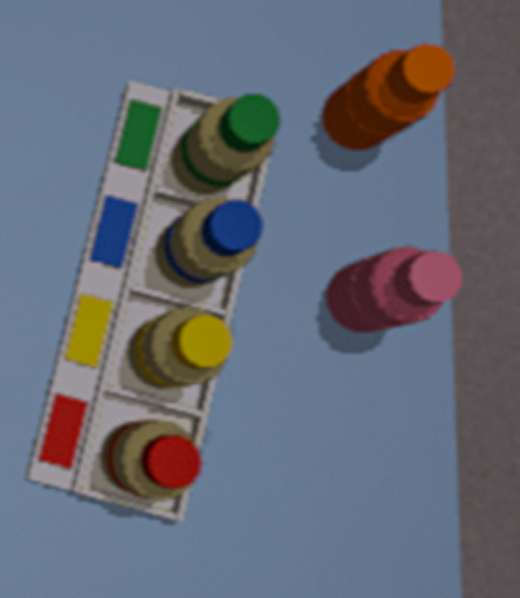

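The crop confirms the order near to far: red (172,462), yellow (204,342), blue (232,226), green (250,122). Each sits beside its own tag; the orange and pink look-alikes stand outside the tray. Next is the caddy.

```bash
python3 - <<'E'
from h import *
for n,(y0,y1,x0,x1) in {'top':(145,350,150,280),'scene':(175,315,360,460)}.items():
    im=cv2.imread(f'pics/{n}0.png'); b=blobs(im,'teal',2000)[0][3].astype(np.uint8)
    cs,_=cv2.findContours(b,0,1); c=max(cs,key=cv2.contourArea); r=cv2.minAreaRect(c); print(n,r)
    bp=cv2.boxPoints(r)
    for p in bp: print(p,np.round(ray(n,p,.022),4),np.round(ray(n,p,0),4))
    # black tabs
    v=cv2.cvtColor(im,cv2.COLOR_BGR2HSV)[...,2]; m=cv2.inRange(v,0,38); mm=np.zeros_like(m); mm[y0:y1,x0:x1]=m[y0:y1,x0:x1]
    k,l,st,ce=cv2.connectedComponentsWithStats(mm)
    for i in range(1,k):
        if st[i,4]>40: print('tab',st[i],ce[i],np.round(ray(n,ce[i],.02),4))
    cv2.imwrite(f'pics/caddy_{n}.png',cv2.resize(im[y0:y1,x0:x1],None,fx=2.9 if n=='top' else 4,fy=2.9 if n=='top' else 4,interpolation=cv2.INTER_CUBIC))
C=bot.get_calibration('top'); print(-np.array(C['R']).T@C['t'])
d=np.load('top0_d.npy'); 
C=bot.get_calibration('top');f=240/np.tan(np.radians(C['vfov'])/2)
def P(u,v): z=d[v,u]; return np.array(C['R']).T@(np.array([(u-C['cx'])/f*z,(v-C['cy'])/f*z,z])-C['t'])
for u,v in((225,160),(204,334),(215,205),(222,187),(508,177),(332,280),(460,300),(426,318)): print(u,v,np.round(P(u,v),3))
E
```

```text
top ((214.49163818359375, 246.06411743164062), (43.32862091064453, 162.8811492919922), 7.4314093589782715)
[182.47583 324.0186 ] [0.4178 0.1993 0.022 ] [0.4168 0.2054 0.    ]
[203.54276 162.50557] [0.6877 0.1796 0.022 ] [0.6942 0.1852 0.    ]
[246.50745 168.10965] [0.6796 0.1066 0.022 ] [0.6859 0.1101 0.    ]
[225.44052 329.62268] [0.4104 0.1293 0.022 ] [0.4092 0.1335 0.    ]
tab [211 154  28  13 296] [224.73310811 160.03040541] [0.6934 0.1444 0.02  ]
tab [189 326  30  15 365] [203.48493151 332.82465753] [0.4044 0.165  0.02  ]
scene ((408.7059326171875, 244.8235321044922), (114.96187591552734, 36.38034439086914), 75.96376037597656)
[377.1177  193.47058] [0.4192 0.1253 0.022 ] [0.4015 0.1321 0.    ]
[412.41183 184.64706] [0.4097 0.211  0.022 ] [0.3918 0.22   0.    ]
[440.29416 296.17648] [0.6959 0.1782 0.022 ] [0.6855 0.1864 0.    ]
[405.00003 305.     ] [0.7007 0.1053 0.022 ] [0.6904 0.1116 0.    ]
tab [382 185  22   7 119] [392.52941176 187.94957983] [0.4087 0.1645 0.02  ]
tab [410 295  27  13 266] [423.45488722 300.85714286] [0.6982 0.1436 0.02  ]
[ 0.45324238 -0.01882161  0.80559574]
225 160 [0.692 0.143 0.023]
204 334 [0.403 0.163 0.024]
215 205 [0.615 0.156 0.024]
222 187 [0.651 0.15  0.003]
508 177 [ 0.656 -0.308  0.086]
332 280 [ 0.489 -0.038  0.118]
460 300 [ 0.467 -0.257  0.   ]
426 318 [ 0.439 -0.172  0.121]
```

View pics/caddy_top.png

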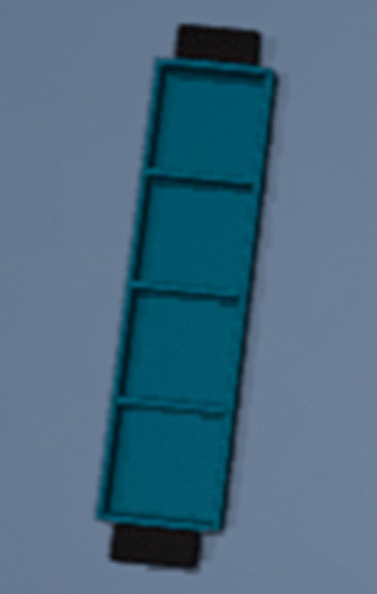

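View pics/caddy_scene.png

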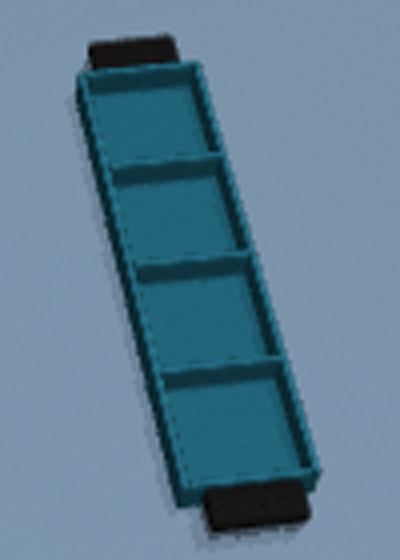

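```bash
python3 - <<'E'
from h import *
q=[ray('top',(150+a/2.9,145+b/2.9),.022) for a,b in((157,60),(274,71),(97,519),(222,530))]
print(np.round(q,4)); c=np.mean(q,0); v=(q[0]+q[1]-q[2]-q[3])/2; print(c,np.linalg.norm(v),np.degrees(np.arctan2(v[1],v[0])))
q=[ray('scene',(360+a/4,175+b/4),.022) for a,b in((80,75),(203,63),(180,490),(322,475))]
print(np.round(q,4)); c=np.mean(q,0); v=(-q[0]-q[1]+q[2]+q[3])/2; print(c,np.linalg.norm(v),np.degrees(np.arctan2(v[1],v[0])))
from scipy.spatial.transform import Rotation as Ro
print(Ro.from_quat(bot.get_obs()['tool_rot']).as_matrix().round(3))
tc={'red':((425.9,317.3),(240,197.8)),'yellow':((438.2,270.7),(234,221.7)),'green':((456.9,185.5),(225.1,283.9)),'blue':((449.9,226.6),(228.4,254.1))}
for k,(a,b) in tc.items(): print(k,np.round(triang('top',a,'scene',b),3))
E
```

```text
[[0.6821 0.1783 0.022 ]
 [0.6771 0.1099 0.022 ]
 [0.4179 0.1977 0.022 ]
 [0.4135 0.1277 0.022 ]]
[0.54764722 0.15340086 0.022     ] 0.2646133450331106 -4.032006200326014
[[0.4212 0.1314 0.022 ]
 [0.4265 0.2018 0.022 ]
 [0.685  0.11   0.022 ]
 [0.6908 0.1804 0.022 ]]
[0.5558905  0.15591426 0.022     ] 0.26494614574232794 -4.637129398933315
[[ 0.42   0.907 -0.001]
 [ 0.907 -0.42  -0.002]
 [-0.002 -0.    -1.   ]]
red [ 0.439 -0.175  0.103]
yellow [ 0.507 -0.192  0.114]
green [ 0.636 -0.222  0.106]
blue [ 0.573 -0.21   0.106]
```

```bash
python3 -m inch '[[0,0,-1,0,0,-0.038,-0.3],[0,0,-1,0,0,-0.038,-0.3],[0,0,-1,0,0,-0.039,-0.3],[-1,0.8,0,0,0,0,-0.3],[-1,0.8,0,0,0,0,-0.3],[-1,0.8,0,0,0,0,-0.3],[-1,0.8,0,0,0,0,-0.3],[-1,0.8,0,0,0,0,-0.3]]'
python3 -m inch '[[-1,0.8,0,0,0,0,-0.3],[-1,0.8,0,0,0,0,-0.3],[-1,0.8,0,0,0,0,-0.3],[-1,0.8,0,0,0,0,-0.3],[-1,0.6,0,0,0,0,-0.3],[-1,0,0,0,0,0,-0.3],[-0.3,0,0,0,0,0,-0.3],[0,0,0,0,0,0,-0.3]]'
cat > w.py <<'E'
from h import *
import sys
c=bot.get_calibration('wrist'); im,d=bot.camera('wrist'); n=sys.argv[1]; cv2.imwrite(f'pics/{n}.png',im)
np.save(n+'_d.npy',d); import pickle; pickle.dump(c,open(n+'.pkl','wb')); print(np.round(bot.get_obs()['eef_pos'],4), bot.get_obs()['clock'])
E
python3 w.py w1
```

```text
clock: 0.9
eef_pos: [0.3011, 0.3205, 0.2816]
tool_rot: [0.732, 0.681, -0.0, 0.0]
ft_force: [1.1, -0.7, -0.2]
grip_width: 0.0556
clock: 1.7
eef_pos: [0.384, 0.1571, 0.2819]
tool_rot: [0.733, 0.68, -0.0, -0.0]
ft_force: [0.3, 0.6, -0.1]
grip_width: 0.0558
[0.3841 0.1579 0.282 ] 1.75
```

View pics/w1.png

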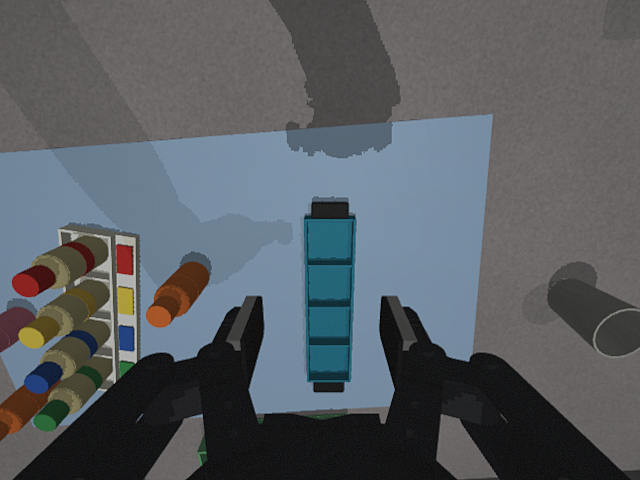

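The wrist view shows the whole caddy, from (330,208) to (328,387), and the tray with its tags at left (125,260…370).

```bash
python3 - <<'E'
from h import *
import pickle
im=cv2.imread('pics/w1.png'); c=pickle.load(open('w1.pkl','rb'))
b=blobs(im,'teal',1500)[0]; m=b[3].astype(np.uint8); print(b[:3])
cs,_=cv2.findContours(m,0,1); k=max(cs,key=cv2.contourArea); ap=cv2.approxPolyDP(cv2.convexHull(k),6,True)[:,0]; 
for p in ap: print(p,np.round(ray(0,p,.022,c),4))
q=np.array([ray(0,p,.022,c) for p in ap]); print(q.mean(0))
for t in('red','yellow','blue'):
  for x in blobs(im,t,100): print(t,x[1],np.round(ray(0,x[1],.016,c),4),np.round(ray(0,x[1],.12,c),4))
cv2.imwrite('pics/w1c.png',cv2.resize(im[190:400,280:380],None,fx=2.8,fy=2.8,interpolation=cv2.INTER_CUBIC))
d=np.load('w1_d.npy');f=240/np.tan(np.radians(c['vfov'])/2)
def P(u,v): z=d[v,u]; return np.round(np.array(c['R']).T@(np.array([(u-c['cx'])/f*z,(v-c['cy'])/f*z,z])-c['t']),4)
for p in((330,209),(328,387),(330,264),(330,304),(330,343)): print(p,P(*p))
E
```

```text
(7557, array([328.8, 296.8]), [304, 218, 52, 165])
[355 219] [0.419  0.1997 0.022 ]
[349 381] [0.6839 0.1791 0.022 ]
[307 381] [0.679  0.1126 0.022 ]
[304 218] [0.4126 0.1322 0.022 ]
[0.5486346  0.15591824 0.022     ]
red [ 83.5 254.3] [ 0.4435 -0.1807  0.016 ] [ 0.4094 -0.0979  0.12  ]
red [124.1 259.4] [ 0.4553 -0.126   0.016 ] [ 0.4184 -0.0564  0.12  ]
red [ 33.2 280.7] [ 0.478  -0.2652  0.016 ] [ 0.4356 -0.1622  0.12  ]
yellow [124.9 300.6] [ 0.5194 -0.1421  0.016 ] [ 0.4671 -0.0687  0.12  ]
yellow [ 31.  337.2] [ 0.5708 -0.3023  0.016 ] [ 0.5061 -0.1903  0.12  ]
blue [125.7 337.9] [ 0.5827 -0.1579  0.016 ] [ 0.5152 -0.0806  0.12  ]
blue [ 85.3 339.6] [ 0.5812 -0.2206  0.016 ] [ 0.514  -0.1283  0.12  ]
blue [ 42.8 377.2] [ 0.6456 -0.3101  0.016 ] [ 0.563  -0.1963  0.12  ]
(330, 209) [0.4034 0.1675 0.0203]
(328, 387) [0.6939 0.1451 0.0213]
(330, 264) [0.4826 0.1623 0.0186]
(330, 304) [0.5476 0.1581 0.0156]
(330, 343) [0.6144 0.1536 0.0169]
```

View pics/w1c.png

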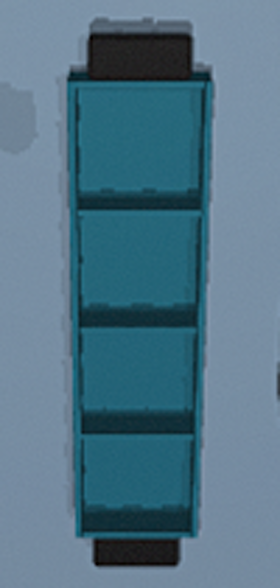

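```bash
python3 -m inch '[[0,0,0,0,0,0.027,-0.3],[0,0,0,0,0,0.027,-0.3],[-1,0.5,0,0,0,0,-0.3],[-1,0.5,0,0,0,0,-0.3],[-1,0.5,0,0,0,0,-0.3],[-1,0.5,0,0,0,0,-0.3],[-1,0.5,0,0,0,0,-0.3],[-1,0.5,0,0,0,0,-0.3]]'
python3 -m inch '[[-1,0.5,0,0,0,0,-0.3],[-1,0.5,0,0,0,0,-0.3],[-1,0.5,0.6,0,0,0,-0.3],[-1,0.5,0.8,0,0,0,-0.3],[-1,0.4,0.8,0,0,0,-0.3],[-1,0,0.8,0,0,0,-0.3],[-0.3,0,0,0,0,0,-0.3],[0,0,0,0,0,0,-0.3]]'
cat > g.py <<'E'
# remaining move in tool units
from h import *
import sys
from scipy.spatial.transform import Rotation as Ro
o=bot.get_obs(); M=Ro.from_quat(o['tool_rot']).as_matrix(); t=np.array([float(a) for a in sys.argv[1:4]])
yaw=np.degrees(np.arctan2(M[1,0],M[0,0])); print('eef',np.round(o['eef_pos'],4),'yaw',yaw.round(2),'tilt',np.round(M[:,2],3),'clk',o['clock'],'grip',round(float(o['grip_width']),4))
want=float(sys.argv[4]) if len(sys.argv)>4 else yaw
Mw=Ro.from_euler('z',want-yaw,degrees=True).as_matrix()@M
print('units after turn',np.round(Mw.T@(t-o['eef_pos'])/.025,2),'wz total',round(-(want-yaw)/180,4))
E
python3 w.py w2; python3 g.py .441 -.174 .095 76
```

```text
clock: 2.55
eef_pos: [0.4216, -0.0056, 0.282]
tool_rot: [0.787, 0.617, 0.0, -0.0]
ft_force: [0.2, 0.5, 0.0]
grip_width: 0.0555
clock: 3.35
eef_pos: [0.4416, -0.1728, 0.2068]
tool_rot: [0.787, 0.616, -0.0, -0.001]
ft_force: [-0.3, 0.7, 0.4]
grip_width: 0.0551
[ 0.4422 -0.1724  0.2076] 3.4
eef [ 0.4422 -0.1724  0.2076] yaw 76.15 tilt [ 0.001  0.    -1.   ] clk 3.4 grip 0.0554
units after turn [-0.08 -0.03  4.5 ] wz total 0.0008
```

View pics/w2.png

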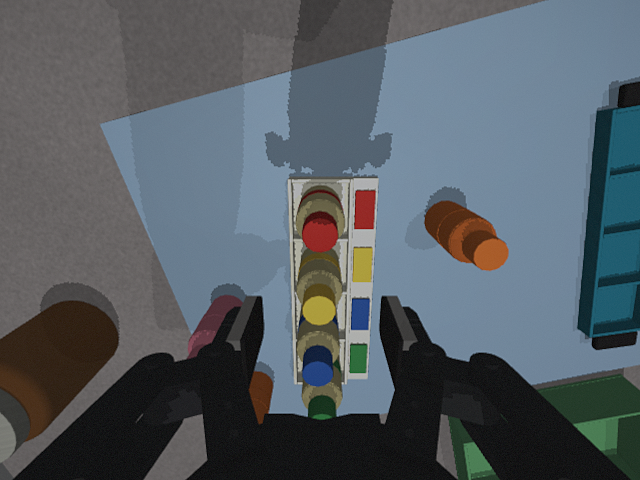

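```bash
python3 - <<'E'
from h import *
import pickle
im=cv2.imread('pics/w2.png'); c=pickle.load(open('w2.pkl','rb')); d=np.load('w2_d.npy')
f=240/np.tan(np.radians(c['vfov'])/2)
for t in('red','yellow','blue','green'):
  for x in blobs(im,t,150):
    m=x[3]; v,u=np.nonzero(m); z=d[m]; w=(np.stack([(u-c['cx'])/f*z,(v-c['cy'])/f*z,z],1)-c['t'])@np.array(c['R'])
    s=w[(w[:,2]>.115)]
    if len(s)>50: print(t,len(s),np.round([(s[:,0].max()+s[:,0].min())/2,(s[:,1].max()+s[:,1].min())/2],4),s.mean(0).round(4))
E
```

```text
red 1014 [ 0.4078 -0.17  ] [ 0.4386 -0.173   0.1213]
yellow 739 [ 0.4414 -0.1789] [ 0.505  -0.1904  0.1221]
blue 696 [ 0.4736 -0.1872] [ 0.5678 -0.2073  0.1218]
```

```bash
python3 -m inch '[[0,-0.1,0.9,0,0,0,-0.3],[0,0,0.9,0,0,0,-0.3],[0,0,0.9,0,0,0,-0.3],[0,0,0.9,0,0,0,-0.3],[0,0,0.9,0,0,0,-0.3],[0,0,0,0,0,0,-0.3],[0,0,0,0,0,0,1],[0,0,0,0,0,0,1]]'
python3 -m inch '[[0,0,0,0,0,0,1],[0,0,0,0,0,0,1],[0,0,0,0,0,0,1],[0,0,0,0,0,0,1],[0,0,-0.2,0,0,0,1],[0,0,-0.5,0,0,0,1],[0,0,-0.5,0,0,0,1],[0,0,0,0,0,0,1]]'
python3 w.py w3
```

```text
clock: 4.2
eef_pos: [0.4408, -0.1724, 0.0964]
tool_rot: [0.787, 0.617, 0.001, 0.001]
ft_force: [1.0, 0.4, -0.2]
grip_width: 0.0275
clock: 5.0
eef_pos: [0.4401, -0.173, 0.126]
tool_rot: [0.787, 0.616, 0.001, 0.001]
ft_force: [0.1, -0.6, 0.5]
grip_width: 0.0003
[ 0.4396 -0.1728  0.1251] 5.05
```

View pics/w3.png

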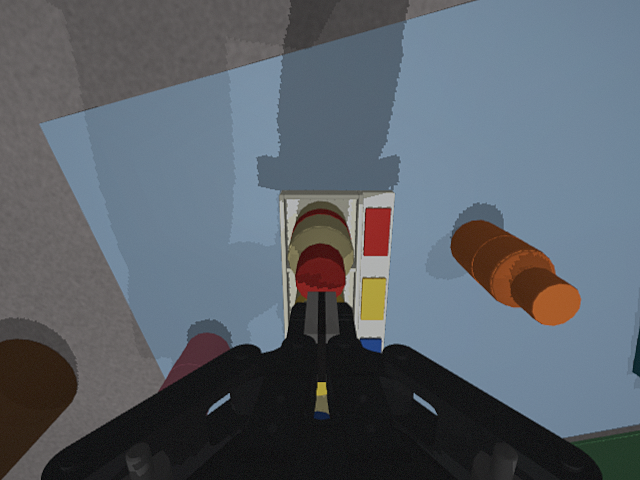

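The fingers shut to 0, so the grasp missed. I'll measure where the cap and fingertips really are.

```bash
python3 - <<'E'
from h import *
import pickle
im=cv2.imread('pics/w3.png'); c=pickle.load(open('w3.pkl','rb')); d=np.load('w3_d.npy')
f=240/np.tan(np.radians(c['vfov'])/2)
print('cam',-np.array(c['R']).T@c['t']); print(np.round(c['R'],2))
def P(u,v): z=d[v,u]; return np.round(np.array(c['R']).T@(np.array([(u-c['cx'])/f*z,(v-c['cy'])/f*z,z])-c['t']),4)
for p in((320,255),(320,270),(320,285),(313,298),(330,298),(313,320),(330,320),(313,340),(330,340),(305,330),(345,330)): print(p,P(*p),im[p[1],p[0]])
for n in('top','scene'):
    im,d=bot.camera(n); cv2.imwrite(f'pics/{n}1.png',im)
    for x in blobs(im,'red'): print(n,x[:2],ray(n,x[1],.112))
    y=(130,360,360,560) if n=='top' else (130,340,150,350)
    cv2.imwrite(f'pics/{n}1c.png',cv2.resize(im[y[0]:y[1],y[2]:y[3]],None,fx=2.5,fy=2.5,interpolation=cv2.INTER_CUBIC))
E
```

```text
cam [ 0.35940246 -0.15241131  0.29283278]
[[ 0.24  0.97 -0.  ]
 [ 0.92 -0.23  0.33]
 [ 0.32 -0.08 -0.95]]
(320, 255) [ 0.4253 -0.1697  0.1192] [19 20 67]
(320, 270) [ 0.4342 -0.1719  0.1193] [ 27  30 102]
(320, 285) [ 0.4433 -0.1741  0.1195] [16 17 85]
(313, 298) [ 0.4293 -0.1737  0.1599] [63 62 64]
(330, 298) [ 0.4304 -0.1661  0.1613] [64 66 67]
(313, 320) [ 0.4284 -0.173   0.1796] [66 66 66]
(330, 320) [ 0.4304 -0.1666  0.1788] [60 62 63]
(313, 340) [ 0.428  -0.1725  0.1932] [15 11 12]
(330, 340) [ 0.4295 -0.1667  0.1931] [22 19 18]
(305, 330) [ 0.4278 -0.1757  0.1862] [60 61 62]
(345, 330) [ 0.4359 -0.1617  0.1795] [18 18 17]
top (305, array([383.9, 305.3])) [ 0.45510844 -0.11397886  0.112     ]
scene (219, array([240.1, 197.7])) [ 0.44772941 -0.17356325  0.112     ]
scene (156, array([268.4, 227.5])) [ 0.53214705 -0.12816061  0.112     ]
```

View pics/scene1c.png

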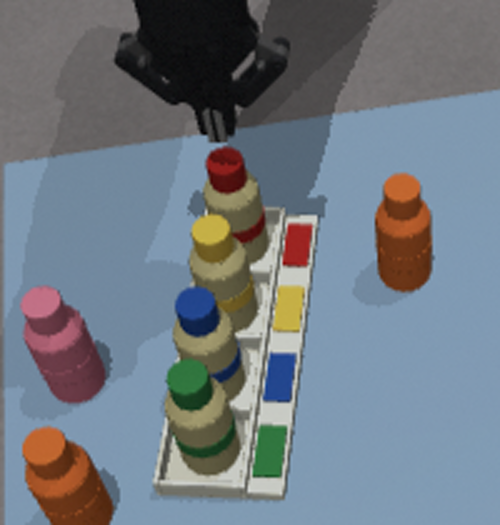

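View pics/top1c.png

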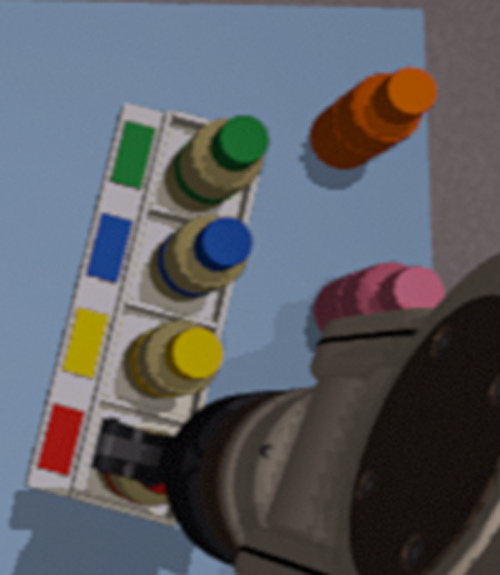

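```bash
python3 - <<'E'
from h import *
import pickle
for n in('w3','w2','w1'):
    im=cv2.imread(f'pics/{n}.png');c=pickle.load(open(n+'.pkl','rb')); d=np.load(n+'_d.npy')
    f=240/np.tan(np.radians(c['vfov'])/2); C=-np.array(c['R']).T@c['t']
    v,u=np.mgrid[0:480,0:640]; w=(np.stack([(u-c['cx'])/f*d,(v-c['cy'])/f*d,d],-1)-c['t'])@np.array(c['R'])
    m=(d>0.05)&(d<.2)&(v>250)
    s=w[m]; print(n,C.round(3),'min z near',np.sort(s[:,2])[[0,5,20,50,200]].round(4))
    i=np.argsort(s[:,2])[:8]; print(np.stack([u[m][i],v[m][i]],1).tolist(), s[i].round(3).tolist())
E
```

```text
w3 [ 0.359 -0.152  0.293] min z near [0.106  0.1067 0.1082 0.1098 0.1133]
[[309, 251], [334, 252], [307, 251], [308, 251], [331, 251], [307, 252], [305, 254], [336, 254]] [[0.426, -0.177, 0.106], [0.43, -0.162, 0.106], [0.426, -0.178, 0.106], [0.426, -0.177, 0.106], [0.429, -0.164, 0.106], [0.426, -0.178, 0.107], [0.427, -0.179, 0.107], [0.432, -0.161, 0.107]]
w2 [ 0.362 -0.152  0.374] min z near [0.2345 0.2354 0.2363 0.2372 0.2403]
[[263, 309], [262, 303], [262, 301], [379, 326], [380, 316], [263, 314], [380, 312], [263, 318]] [[0.434, -0.199, 0.234], [0.431, -0.198, 0.235], [0.43, -0.198, 0.235], [0.456, -0.147, 0.235], [0.451, -0.146, 0.235], [0.436, -0.2, 0.235], [0.449, -0.145, 0.235], [0.438, -0.2, 0.236]]
w1 [0.302 0.164 0.449] min z near [0.3101 0.3105 0.3112 0.3124 0.3152]
[[380, 309], [263, 312], [263, 313], [263, 309], [380, 312], [381, 301], [262, 299], [262, 300]] [[0.385, 0.185, 0.31], [0.382, 0.13, 0.31], [0.383, 0.13, 0.31], [0.381, 0.13, 0.31], [0.386, 0.185, 0.31], [0.38, 0.186, 0.311], [0.375, 0.13, 0.311], [0.376, 0.13, 0.311]]
```

By the depth image the fingertips sit about 28 mm above the reported TCP (tips 0.235 with eef 0.207). They shut above the cap without touching it, and the bottle hasn't moved. I'll open, go lower, and check.

```bash
python3 -m inch '[[0,0,0,0,0,0,-0.3],[0,0,0,0,0,0,-0.3],[0,0,0,0,0,0,-0.3],[0,0,0,0,0,0,-0.3],[0,0,0.5,0,0,0,-0.3],[0,0,0.8,0,0,0,-0.3],[0,0,0.8,0,0,0,-0.3],[0,0,0,0,0,0,-0.3]]'
python3 w.py w4; python3 - <<'E'
from h import *
import pickle
for n in('w3','w4'):
    c=pickle.load(open(n+'.pkl','rb')); d=np.load(n+'_d.npy')
    f=240/np.tan(np.radians(c['vfov'])/2)
    v,u=np.mgrid[0:480,0:640]; w=(np.stack([(u-c['cx'])/f*d,(v-c['cy'])/f*d,d],-1)-c['t'])@np.array(c['R'])
    m=(d>0.05)&(d<.185)&(v>285)&((w[...,2]>.125)|((n=='w4')&((u<290)|(u>350))))
    i=np.argsort(w[m][:,2])[:6]; print(n,np.stack([u[m][i],v[m][i]],1).tolist(), w[m][i].round(3).tolist())
E
```

```text
clock: 5.95
eef_pos: [0.4368, -0.1716, 0.0696]
tool_rot: [0.787, 0.617, -0.001, -0.002]
ft_force: [-0.1, 0.5, 0.7]
grip_width: 0.0555
[ 0.4378 -0.172   0.071 ] 6.0
w3 [[310, 291], [313, 291], [325, 291], [322, 291], [314, 291], [318, 291]] [[0.429, -0.175, 0.153], [0.429, -0.174, 0.153], [0.431, -0.168, 0.153], [0.43, -0.17, 0.153], [0.429, -0.173, 0.153], [0.43, -0.172, 0.153]]
w4 [[561, 287], [562, 286], [553, 290], [564, 287], [587, 286], [551, 291]] [[0.47, -0.042, 0.07], [0.469, -0.041, 0.07], [0.47, -0.046, 0.071], [0.47, -0.04, 0.071], [0.472, -0.028, 0.071], [0.471, -0.048, 0.071]]
```

View pics/w4.png

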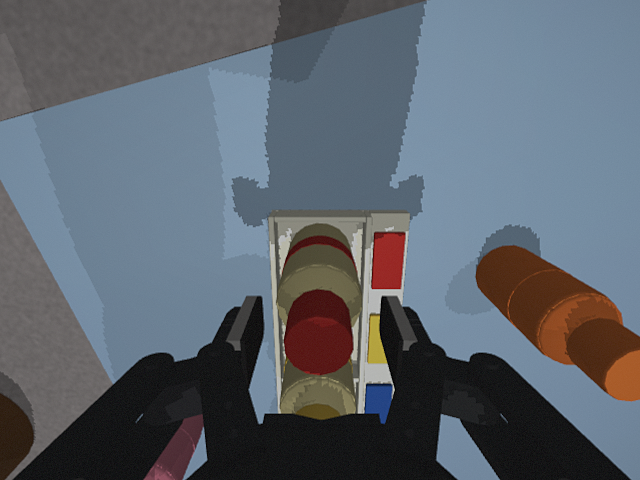

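The cap (320,330) now lies between the pads. Close and lift slightly.

```bash
python3 -m inch '[[0,0,0,0,0,0,1],[0,0,0,0,0,0,1],[0,0,0,0,0,0,1],[0,0,0,0,0,0,1],[0,0,0,0,0,0,1],[0,0,-0.3,0,0,0,1],[0,0,-0.4,0,0,0,1],[0,0,-0.4,0,0,0,1]]'
python3 w.py w5
```

```text
clock: 6.8
eef_pos: [0.4387, -0.1723, 0.1]
tool_rot: [0.787, 0.617, -0.0, -0.0]
ft_force: [-0.1, 0.4, -1.3]
grip_width: 0.0278
[ 0.44   -0.1728  0.1019] 6.85
```

View pics/w5.png

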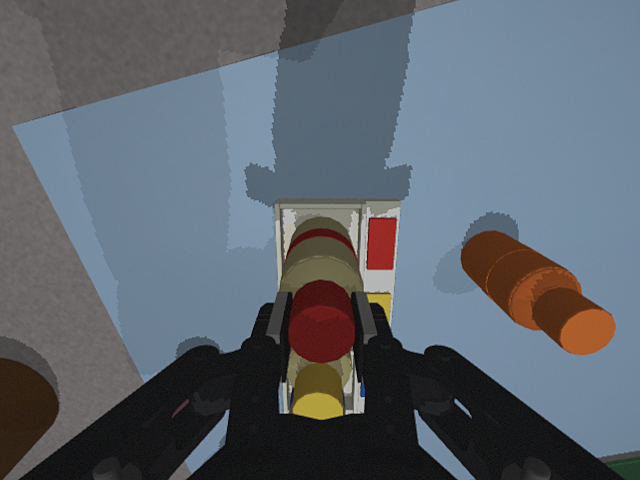

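```bash
python3 -m inch '[[0,0,-0.8,0,0,0,1],[0,0,-0.9,0,0,0,1],[0,0,-0.9,0,0,0,1],[0,0,-0.9,0,0,-0.018,1],[0,0,-0.8,0,0,-0.018,1],[0,0,-0.3,0,0,-0.018,1],[0.5,0.3,0,0,0,0,1],[1,0.6,0,0,0,0,1]]'
python3 -m inch '[[1,0.6,0,0,0,0,1],[1,0.6,0,0,0,0,1],[1,0.6,0,0,0,0,1],[1,0.6,0,0,0,0,1],[1,0.6,0,0,0,0,1],[1,0.6,0,0,0,0,1],[1,0.6,0,0,0,0,1],[1,0.6,0,0,0,0,1]]'
python3 -m inch '[[1,0.6,0,0,0,0,1],[1,0.6,0,0,0,0,1],[0.6,0.4,0,0,0,0,1],[0.3,0,0,0,0,0,1],[0,0,0,0,0,0,1],[0,0,0,0,0,0,1],[0,0,0,0,0,0,1],[0,0,0,0,0,0,1]]'
python3 w.py w6;python3 g.py .647 .148 .071 85.8
```

```text
clock: 7.65
eef_pos: [0.4641, -0.137, 0.2148]
tool_rot: [0.734, 0.679, 0.0, 0.0]
ft_force: [0.4, -0.9, -0.8]
grip_width: 0.0276
clock: 8.45
eef_pos: [0.5986, 0.0562, 0.2135]
tool_rot: [0.732, 0.681, -0.001, -0.001]
ft_force: [-0.0, -0.3, -0.8]
grip_width: 0.0283
clock: 9.25
eef_pos: [0.6433, 0.1226, 0.2149]
tool_rot: [0.733, 0.681, 0.0, 0.0]
ft_force: [-0.2, -1.2, -0.8]
grip_width: 0.0278
[0.6434 0.1227 0.215 ] 9.3
eef [0.6434 0.1227 0.215 ] yaw 85.78 tilt [ 0.  0. -1.] clk 9.3 grip 0.028
units after turn [1.02 0.07 5.76] wz total -0.0001
```

View pics/w6.png

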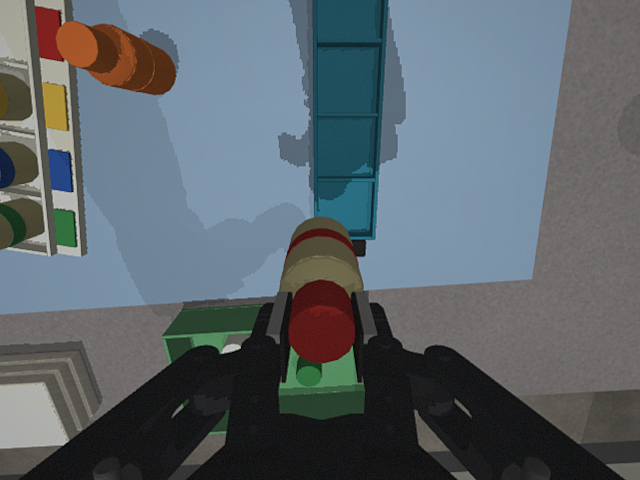

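```bash
python3 -m inch '[[1,0.1,0,0,0,0,1],[0,0,0.5,0,0,0,1],[0,0,0.9,0,0,0,1],[0,0,0.9,0,0,0,1],[0,0,0.9,0,0,0,1],[0,0,0.8,0,0,0,1],[0,0,0.3,0,0,0,1],[0,0,0,0,0,0,1]]'
python3 w.py w7;python3 g.py .647 .148 .071 85.8
```

```text
clock: 10.1
eef_pos: [0.6469, 0.1476, 0.1058]
tool_rot: [0.732, 0.681, -0.001, -0.001]
ft_force: [-0.6, 0.3, -1.8]
grip_width: 0.0283
[0.6478 0.1479 0.1072] 10.15
eef [0.6478 0.1479 0.1072] yaw 85.82 tilt [-0. -0. -1.] clk 10.15 grip 0.0279
units after turn [ 0.   -0.03  1.45] wz total 0.0001
```

View pics/w7.png

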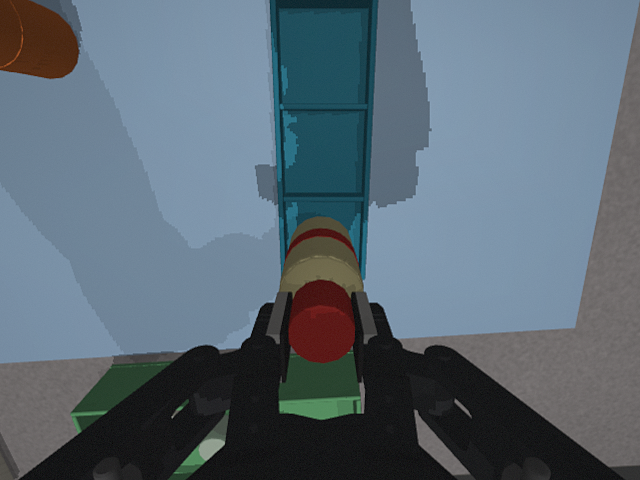

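The bottle (320,250) is centred between the far pocket's side walls, x≈278–365. Lower and release.

```bash
python3 -m inch '[[0,0,0.6,0,0,0,1],[0,0,0.5,0,0,0,1],[0,0,0.3,0,0,0,1],[0,0,0,0,0,0,1],[0,0,0,0,0,0,1],[0,0,0,0,0,0,-0.3],[0,0,0,0,0,0,-0.3],[0,0,0,0,0,0,-0.3]]'
python3 -m inch '[[0,0,0,0,0,0,-0.3],[0,0,0,0,0,0,-0.3],[0,0,-0.5,0,0,0,-0.3],[0,0,-0.9,0,0,0,-0.3],[0,0,-1,0,0,0,-0.3],[0,0,-1,0,0,0,-0.3],[0,0,-1,0,0,0,-0.3],[0,0,0,0,0,0,-0.3]]'
python3 w.py w8;python3 g.py .506 -.191 .19 76
```

```text
clock: 10.95
eef_pos: [0.6479, 0.1486, 0.072]
tool_rot: [0.732, 0.681, 0.0, -0.0]
ft_force: [-0.9, 0.2, 0.2]
grip_width: 0.0555
clock: 11.75
eef_pos: [0.6505, 0.1488, 0.1881]
tool_rot: [0.732, 0.681, 0.004, 0.002]
ft_force: [1.6, -0.3, 0.3]
grip_width: 0.0556
[0.6495 0.1486 0.1855] 11.8
eef [0.6495 0.1486 0.1855] yaw 85.85 tilt [ 0.006  0.001 -1.   ] clk 11.8 grip 0.0554
units after turn [-14.57  -2.28  -0.22] wz total 0.0547
```

View pics/w8.png

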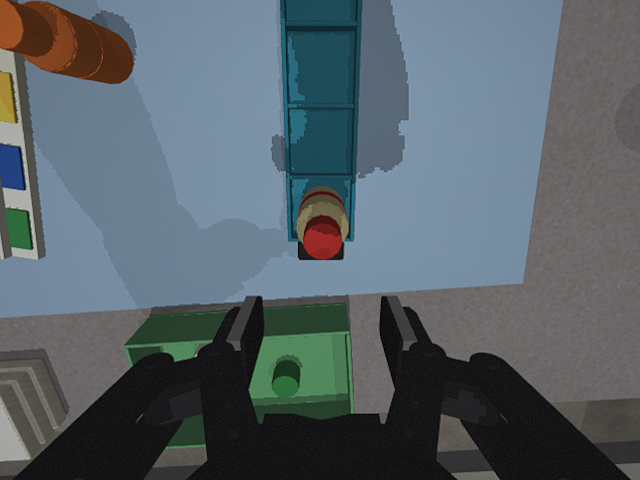

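Red (322,235) stands upright in the far pocket. On to yellow, whose cap measured (0.506,-0.191).

```bash
python3 -m inch '[[0,0,0,0,0,0.027,-0.3],[0,0,0,0,0,0.027,-0.3],[-1,-0.2,0,0,0,0,-0.3],[-1,-0.2,0,0,0,0,-0.3],[-1,-0.2,0,0,0,0,-0.3],[-1,-0.2,0,0,0,0,-0.3],[-1,-0.2,0,0,0,0,-0.3],[-1,-0.2,0,0,0,0,-0.3]]'
python3 -m inch '[[-1,-0.2,0,0,0,0,-0.3],[-1,-0.2,0,0,0,0,-0.3],[-1,-0.2,0,0,0,0,-0.3],[-1,-0.2,0,0,0,0,-0.3],[-1,-0.2,0,0,0,0,-0.3],[-1,-0.1,0,0,0,0,-0.3],[-1,0,0,0,0,0,-0.3],[-1,0,0,0,0,0,-0.3]]'
python3 -m inch '[[-0.5,0,0,0,0,0,-0.3],[0,0,0,0,0,0,-0.3],[0,0,0,0,0,0,-0.3],[0,0,0,0,0,0,-0.3],[0,0,0,0,0,0,-0.3],[0,0,0,0,0,0,-0.3],[0,0,0,0,0,0,-0.3],[0,0,0,0,0,0,-0.3]]'
python3 w.py w9;python3 g.py .506 -.191 .071 76
python3 - <<'E'
from h import *
import pickle
im=cv2.imread('pics/w9.png'); c=pickle.load(open('w9.pkl','rb')); d=np.load('w9_d.npy')
f=240/np.tan(np.radians(c['vfov'])/2)
for t in('yellow','blue','green'):
  for x in blobs(im,t,150):
    m=x[3]; v,u=np.nonzero(m); z=d[m]; w=(np.stack([(u-c['cx'])/f*z,(v-c['cy'])/f*z,z],1)-c['t'])@np.array(c['R'])
    s=w[(abs(w[:,2]-.12)<.004)]
    if len(s)>50: print(t,len(s),s.mean(0).round(4))
E
```

```text
clock: 12.6
eef_pos: [0.5814, 0.0089, 0.1809]
tool_rot: [0.787, 0.617, -0.001, -0.001]
ft_force: [0.2, -0.4, 0.3]
grip_width: 0.0558
clock: 13.4
eef_pos: [0.5069, -0.1784, 0.1811]
tool_rot: [0.787, 0.617, -0.0, -0.001]
ft_force: [0.8, 0.2, 0.4]
grip_width: 0.0553
clock: 14.2
eef_pos: [0.5052, -0.1896, 0.182]
tool_rot: [0.787, 0.617, 0.0, 0.0]
ft_force: [-0.3, -0.3, 0.7]
grip_width: 0.0555
[ 0.5052 -0.1897  0.1821] 14.25
eef [ 0.5052 -0.1897  0.1821] yaw 76.15 tilt [ 0. -0. -1.] clk 14.25 grip 0.0558
units after turn [-0.04  0.04  4.44] wz total 0.0008
yellow 801 [ 0.5067 -0.1919  0.12  ]
blue 941 [ 0.5703 -0.208   0.1198]
```

View pics/w9.png

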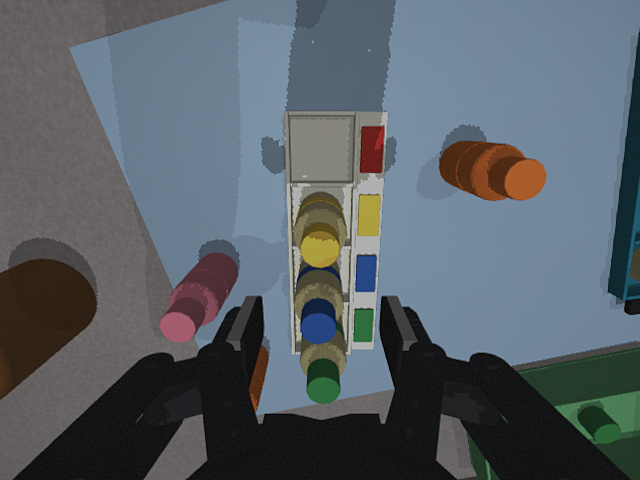

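The view shows the yellow cap at (320,245) straight ahead of the pads. Descend and grip.

```bash
python3 -m inch '[[0,0.05,0.9,0,0,0,-0.3],[0,0,0.9,0,0,0,-0.3],[0,0,0.9,0,0,0,-0.3],[0,0,0.9,0,0,0,-0.3],[0,0,0.8,0,0,0,-0.3],[0,0,0,0,0,0,-0.3],[0,0,0,0,0,0,1],[0,0,0,0,0,0,1]]'
python3 -m inch '[[0,0,0,0,0,0,1],[0,0,0,0,0,0,1],[0,0,0,0,0,0,1],[0,0,-0.3,0,0,0,1],[0,0,-0.5,0,0,0,1],[0,0,-0.8,0,0,0,1],[0,0,-0.8,0,0,0,1],[0,0,0,0,0,0,1]]'
python3 g.py .581 .1525 .215 85.8
```

```text
clock: 15.05
eef_pos: [0.5074, -0.1907, 0.0735]
tool_rot: [0.787, 0.616, 0.001, 0.001]
ft_force: [-1.3, -1.8, 3.5]
grip_width: 0.0285
clock: 15.85
eef_pos: [0.5084, -0.191, 0.1355]
tool_rot: [0.787, 0.617, 0.002, 0.003]
ft_force: [0.9, -1.1, -1.0]
grip_width: 0.0278
eef [ 0.5084 -0.191   0.1355] yaw 76.13 tilt [ 0.006 -0.002 -1.   ] clk 15.85 grip 0.0278
units after turn [13.91  1.91 -3.18] wz total -0.0537
```

```bash
python3 -m inch '[[0,0,-0.8,0,0,0,1],[0,0,-0.8,0,0,0,1],[0,0,-0.8,0,0,-0.018,1],[0,0,-0.6,0,0,-0.018,1],[0,0,-0.2,0,0,-0.018,1],[0.5,0.1,0,0,0,0,1],[1,0.2,0,0,0,0,1],[1,0.2,0,0,0,0,1]]'
python3 -m inch '[[1,0.2,0,0,0,0,1],[1,0.2,0,0,0,0,1],[1,0.2,0,0,0,0,1],[1,0.2,0,0,0,0,1],[1,0.2,0,0,0,0,1],[1,0.2,0,0,0,0,1],[1,0.2,0,0,0,0,1],[1,0,0,0,0,0,1]]'
python3 -m inch '[[1,0,0,0,0,0,1],[1,0,0,0,0,0,1],[0.9,0,0,0,0,0,1],[0.5,0,0,0,0,0,1],[0,0,0,0,0,0,1],[0,0,0,0,0,0,1],[0,0,0,0,0,0,1],[0,0,0,0,0,0,1]]'
python3 w.py w10; python3 g.py .581 .1525 .074 85.8
```

```text
clock: 16.65
eef_pos: [0.5228, -0.1275, 0.2107]
tool_rot: [0.733, 0.68, -0.0, -0.001]
ft_force: [0.3, 0.5, -1.4]
grip_width: 0.0282
clock: 17.45
eef_pos: [0.5723, 0.0701, 0.2103]
tool_rot: [0.733, 0.681, -0.001, -0.001]
ft_force: [0.7, 0.0, -0.3]
grip_width: 0.0282
clock: 18.25
eef_pos: [0.5789, 0.1518, 0.2121]
tool_rot: [0.733, 0.68, -0.0, 0.0]
ft_force: [-0.5, -0.0, -1.6]
grip_width: 0.0279
[0.579  0.1519 0.2121] 18.3
eef [0.579  0.1519 0.2121] yaw 85.75 tilt [ 0. -0. -1.] clk 18.3 grip 0.0281
units after turn [0.03 0.08 5.53] wz total -0.0003
```

View pics/w10.png

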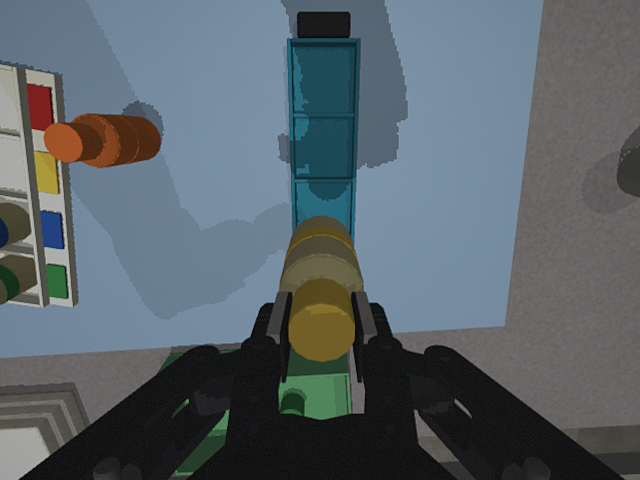

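Yellow (320,250) hangs in line with the caddy, over the third pocket. Lower it, release and rise.

```bash
python3 -m inch '[[0,0.08,0.6,0,0,0,1],[0,0,0.9,0,0,0,1],[0,0,0.9,0,0,0,1],[0,0,0.9,0,0,0,1],[0,0,0.8,0,0,0,1],[0,0,0.6,0,0,0,1],[0,0,0.4,0,0,0,1],[0,0,0.3,0,0,0,1]]'
python3 g.py .581 .1525 .074 85.8
python3 -m inch '[[0,0,0,0,0,0,1],[0,0,0,0,0,0,1],[0,0,0,0,0,0,-0.3],[0,0,0,0,0,0,-0.3],[0,0,0,0,0,0,-0.3],[0,0,0,0,0,0,-0.3],[0,0,-0.5,0,0,0,-0.3],[0,0,-0.8,0,0,0,-0.3]]'
python3 -m inch '[[0,0,-0.9,0,0,0,-0.3],[0,0,-0.9,0,0,0,-0.3],[0,0,-0.9,0,0,0,-0.3],[0,0,-0.6,0,0,0,-0.3],[0,0,0,0,0,0.027,-0.3],[0,0,0,0,0,0.027,-0.3],[0,0,0,0,0,0,-0.3],[0,0,0,0,0,0,-0.3]]'
python3 w.py w11; python3 g.py .5705 -.2075 .19 76
```

```text
clock: 19.1
eef_pos: [0.5808, 0.1522, 0.0764]
tool_rot: [0.733, 0.681, -0.0, -0.0]
ft_force: [-0.4, -0.0, -1.7]
grip_width: 0.0285
eef [0.5808 0.1522 0.0764] yaw 85.8 tilt [-0. -0. -1.] clk 19.1 grip 0.0285
units after turn [0.01 0.01 0.1 ] wz total -0.0
clock: 19.9
eef_pos: [0.5797, 0.1525, 0.1091]
tool_rot: [0.732, 0.681, -0.001, -0.001]
ft_force: [-0.1, -0.9, 0.9]
grip_width: 0.0554
clock: 20.7
eef_pos: [0.5809, 0.1528, 0.1926]
tool_rot: [0.787, 0.617, 0.0, 0.0]
ft_force: [-0.1, -0.0, -0.1]
grip_width: 0.0556
[0.5809 0.1528 0.1924] 20.75
eef [0.5809 0.1528 0.1924] yaw 76.21 tilt [ 0.  0. -1.] clk 20.75 grip 0.0558
units after turn [-14.08   3.08   0.09] wz total 0.0012
```

View pics/w11.png

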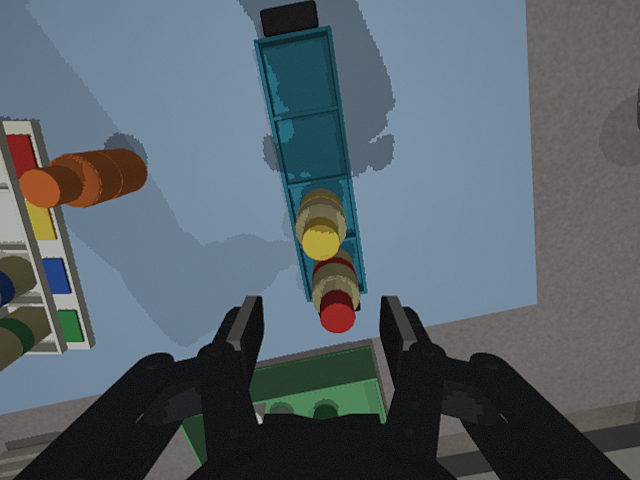

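Yellow (322,225) and red (338,290) both stand upright in their pockets. Next is blue.

```bash
python3 -m inch '[[-0.5,0.1,0,0,0,0,-0.3],[-1,0.2,0,0,0,0,-0.3],[-1,0.2,0,0,0,0,-0.3],[-1,0.2,0,0,0,0,-0.3],[-1,0.2,0,0,0,0,-0.3],[-1,0.2,0,0,0,0,-0.3],[-1,0.2,0,0,0,0,-0.3],[-1,0.2,0,0,0,0,-0.3]]'
python3 -m inch '[[-1,0.3,0,0,0,0,-0.3],[-1,0.3,0,0,0,0,-0.3],[-1,0.3,0,0,0,0,-0.3],[-1,0.3,0,0,0,0,-0.3],[-1,0.3,0,0,0,0,-0.3],[-1,0.1,0,0,0,0,-0.3],[-0.6,0,0,0,0,0,-0.3],[0,0,0,0,0,0,-0.3]]'
python3 w.py w12;python3 g.py .5705 -.2075 .072 76
cat > cap.py <<'E'
from h import *
import pickle,sys
n=sys.argv[1]; im=cv2.imread(f'pics/{n}.png'); c=pickle.load(open(n+'.pkl','rb')); d=np.load(n+'_d.npy')
f=240/np.tan(np.radians(c['vfov'])/2)
for t in('red','yellow','blue','green'):
  for x in blobs(im,t,150):
    m=x[3]; v,u=np.nonzero(m); z=d[m]; w=(np.stack([(u-c['cx'])/f*z,(v-c['cy'])/f*z,z],1)-c['t'])@np.array(c['R'])
    s=w[(abs(w[:,2]-.12)<.004)]
    if len(s)>50: print(t,len(s),x[1],s.mean(0).round(4))
E
python3 cap.py w12; python3 cap.py w11
```

```text
clock: 21.55
eef_pos: [0.5717, -0.0402, 0.192]
tool_rot: [0.787, 0.617, -0.0, 0.0]
ft_force: [-0.6, 0.4, 0.7]
grip_width: 0.0555
clock: 22.35
eef_pos: [0.5705, -0.2102, 0.1918]
tool_rot: [0.788, 0.615, -0.0, -0.0]
ft_force: [0.3, -0.8, -0.2]
grip_width: 0.0557
[ 0.5709 -0.2088  0.1919] 22.4
eef [ 0.5709 -0.2088  0.1919] yaw 76.03 tilt [-0.     0.001 -1.   ] clk 22.4 grip 0.0556
units after turn [ 0.04 -0.03  4.8 ] wz total 0.0002
blue 1090 [323.2 240. ] [ 0.5708 -0.2083  0.1199]
red 887 [336.6 311.4] [0.6473 0.1505 0.1197]
yellow 850 [319.8 243.4] [0.5816 0.1519 0.12  ]
```

View pics/w12.png

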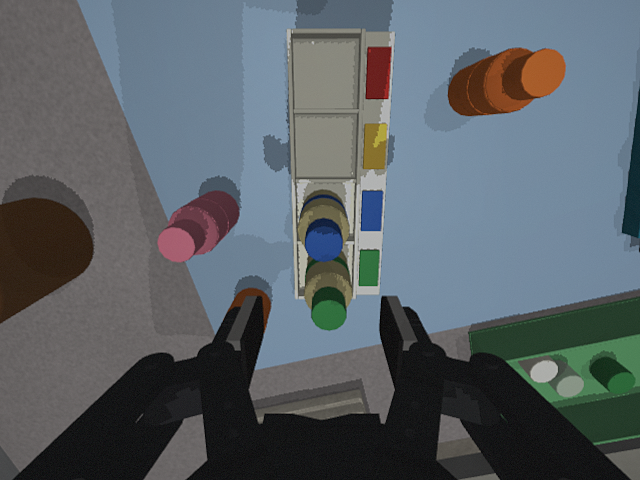

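The blue cap (323,240) is aligned, and the placed caps read on target: red (0.647,0.151), yellow (0.582,0.152).

```bash
python3 -m inch '[[0,0,0.9,0,0,0,-0.3],[0,0,0.9,0,0,0,-0.3],[0,0,0.9,0,0,0,-0.3],[0,0,0.9,0,0,0,-0.3],[0,0,0.8,0,0,0,-0.3],[0,0,0.3,0,0,0,-0.3],[0,0,0,0,0,0,1],[0,0,0,0,0,0,1]]'
python3 -m inch '[[0,0,0,0,0,0,1],[0,0,0,0,0,0,1],[0,0,0,0,0,0,1],[0,0,-0.3,0,0,0,1],[0,0,-0.5,0,0,0,1],[0,0,-0.8,0,0,0,1],[0,0,-0.8,0,0,0,1],[0,0,0,0,0,0,1]]'
python3 g.py .515 .1575 .215 85.8
```

```text
clock: 23.2
eef_pos: [0.5723, -0.2077, 0.0755]
tool_rot: [0.787, 0.617, 0.0, 0.001]
ft_force: [-1.1, -0.6, 0.0]
grip_width: 0.0281
clock: 24.0
eef_pos: [0.5741, -0.209, 0.1389]
tool_rot: [0.787, 0.616, 0.002, 0.003]
ft_force: [0.5, -0.7, -1.3]
grip_width: 0.0281
eef [ 0.5741 -0.209   0.1389] yaw 76.12 tilt [ 0.007 -0.003 -1.   ] clk 24.0 grip 0.0281
units after turn [14.45 -3.41 -3.08] wz total -0.0538
```

```bash
python3 -m inch '[[0,0,-0.8,0,0,0,1],[0,0,-0.8,0,0,0,1],[0,0,-0.8,0,0,-0.018,1],[0,0,-0.6,0,0,-0.018,1],[0,0,-0.2,0,0,-0.018,1],[0.5,-0.1,0,0,0,0,1],[1,-0.3,0,0,0,0,1],[1,-0.3,0,0,0,0,1]]'
python3 -m inch '[[1,-0.3,0,0,0,0,1],[1,-0.3,0,0,0,0,1],[1,-0.3,0,0,0,0,1],[1,-0.3,0,0,0,0,1],[1,-0.3,0,0,0,0,1],[1,-0.3,0,0,0,0,1],[1,-0.3,0,0,0,0,1],[1,-0.3,0,0,0,0,1]]'
python3 -m inch '[[1,-0.3,0,0,0,0,1],[1,0,0,0,0,0,1],[1,0,0,0,0,0,1],[0.9,0,0,0,0,0,1],[0,0,0,0,0,0,1],[0,0,0,0,0,0,1],[0,0,0,0,0,0,1],[0,0,0,0,0,0,1]]'
python3 w.py w13; python3 g.py .515 .1575 .077 85.8
```

```text
clock: 24.8
eef_pos: [0.5576, -0.1431, 0.2131]
tool_rot: [0.733, 0.68, -0.0, -0.001]
ft_force: [-0.5, 0.4, -1.9]
grip_width: 0.0279
clock: 25.6
eef_pos: [0.5118, 0.0611, 0.2134]
tool_rot: [0.733, 0.681, -0.001, -0.001]
ft_force: [-0.4, -0.2, -1.5]
grip_width: 0.0282
clock: 26.4
eef_pos: [0.5126, 0.1564, 0.2143]
tool_rot: [0.733, 0.68, -0.0, -0.0]
ft_force: [-0.2, -1.3, -1.4]
grip_width: 0.0278
[0.5127 0.1564 0.2144] 26.45
eef [0.5127 0.1564 0.2144] yaw 85.76 tilt [-0. -0. -1.] clk 26.45 grip 0.0277
units after turn [0.05 0.09 5.5 ] wz total -0.0002
```

View pics/w13.png

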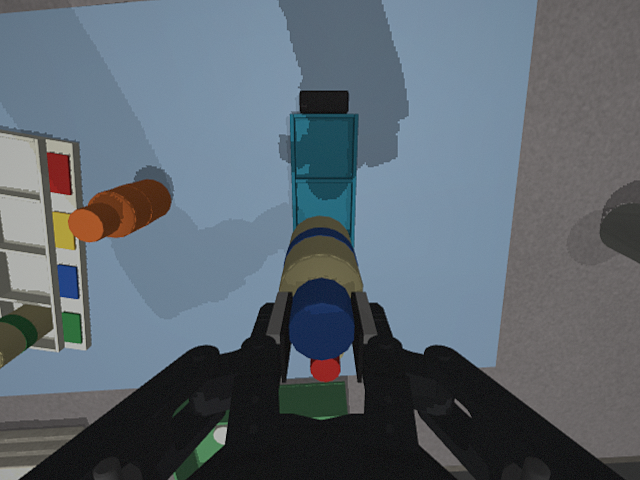

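Blue (320,250) hangs over the second pocket, in line with the caddy. Lower, release and rise.

```bash
python3 -m inch '[[0.04,0.08,0.6,0,0,0,1],[0,0,0.9,0,0,0,1],[0,0,0.9,0,0,0,1],[0,0,0.9,0,0,0,1],[0,0,0.8,0,0,0,1],[0,0,0.6,0,0,0,1],[0,0,0.4,0,0,0,1],[0,0,0.3,0,0,0,1]]'
python3 g.py .515 .1575 .077 85.8
python3 -m inch '[[0,0,0.05,0,0,0,1],[0,0,0,0,0,0,1],[0,0,0,0,0,0,-0.3],[0,0,0,0,0,0,-0.3],[0,0,0,0,0,0,-0.3],[0,0,0,0,0,0,-0.3],[0,0,-0.5,0,0,0,-0.3],[0,0,-0.8,0,0,0,-0.3]]'
python3 -m inch '[[0,0,-0.9,0,0,0,-0.3],[0,0,-0.9,0,0,0,-0.3],[0,0,-0.9,0,0,0,-0.3],[0,0,-0.6,0,0,0,-0.3],[0,0,0,0,0,0.027,-0.3],[0,0,0,0,0,0.027,-0.3],[0,0,0,0,0,0,-0.3],[0,0,0,0,0,0,-0.3]]'
python3 w.py w14; python3 cap.py w14; python3 g.py .634 -.2215 .19 76
```

```text
clock: 27.25
eef_pos: [0.5149, 0.1575, 0.0789]
tool_rot: [0.733, 0.681, -0.0, -0.0]
ft_force: [0.4, -0.2, -0.4]
grip_width: 0.028
eef [0.5149 0.1575 0.0789] yaw 85.79 tilt [-0. -0. -1.] clk 27.25 grip 0.028
units after turn [-0.    0.01  0.08] wz total -0.0001
clock: 28.05
eef_pos: [0.5138, 0.1577, 0.1106]
tool_rot: [0.732, 0.681, -0.001, -0.001]
ft_force: [0.6, -0.1, 0.5]
grip_width: 0.0553
clock: 28.85
eef_pos: [0.515, 0.1581, 0.1939]
tool_rot: [0.787, 0.617, 0.0, 0.0]
ft_force: [0.4, 0.1, 0.2]
grip_width: 0.0556
[0.515  0.1581 0.1937] 28.9
red 738 [346.7 372.3] [0.647  0.1505 0.1197]
yellow 789 [333.2 316. ] [0.5809 0.1526 0.12  ]
blue 1075 [319.8 238.9] [0.5146 0.1574 0.1199]
eef [0.515  0.1581 0.1937] yaw 76.21 tilt [ 0.  0. -1.] clk 28.9 grip 0.0554
units after turn [-13.58   8.29   0.15] wz total 0.0012
```

View pics/w14.png

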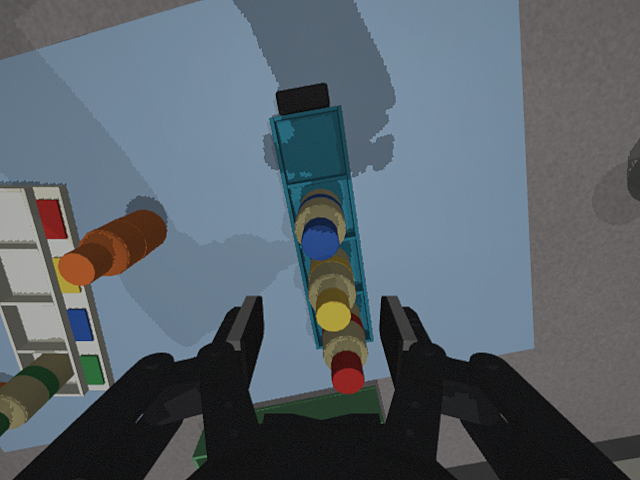

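Blue (321,230), yellow and red all stand upright, on target. Now green.

```bash
python3 -m inch '[[-0.5,0.3,0,0,0,0,-0.3],[-1,0.6,0,0,0,0,-0.3],[-1,0.6,0,0,0,0,-0.3],[-1,0.6,0,0,0,0,-0.3],[-1,0.6,0,0,0,0,-0.3],[-1,0.6,0,0,0,0,-0.3],[-1,0.6,0,0,0,0,-0.3],[-1,0.6,0,0,0,0,-0.3]]'
python3 -m inch '[[-1,0.7,0,0,0,0,-0.3],[-1,0.7,0,0,0,0,-0.3],[-1,0.7,0,0,0,0,-0.3],[-1,0.7,0,0,0,0,-0.3],[-1,0.6,0,0,0,0,-0.3],[-1,0.4,0,0,0,0,-0.3],[-0.1,0,0,0,0,0,-0.3],[0,0,0,0,0,0,-0.3]]'
python3 w.py w15;python3 cap.py w15; python3 g.py .634 -.2215 .072 76
```

```text
clock: 29.7
eef_pos: [0.5793, -0.0533, 0.1932]
tool_rot: [0.787, 0.617, -0.0, 0.0]
ft_force: [0.2, 0.2, 0.3]
grip_width: 0.0555
clock: 30.5
eef_pos: [0.6341, -0.2235, 0.1925]
tool_rot: [0.788, 0.616, -0.0, -0.001]
ft_force: [-0.3, 0.4, 0.8]
grip_width: 0.0557
[ 0.6343 -0.2223  0.1928] 30.55
eef [ 0.6343 -0.2223  0.1928] yaw 76.08 tilt [-0.001  0.001 -1.   ] clk 30.55 grip 0.0551
units after turn [ 0.03 -0.01  4.83] wz total 0.0005
```

View pics/w15.png

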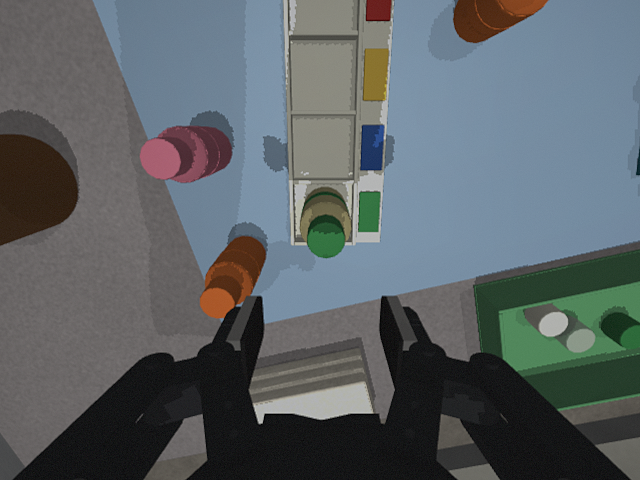

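Green-capped bottle at (325,235) beside the green tag is the target; the orange one at (220,300) stands to the left. I'll measure both.

```bash
python3 - <<'E'
from h import *
import pickle
n='w15'; im=cv2.imread(f'pics/{n}.png'); c=pickle.load(open(n+'.pkl','rb')); d=np.load(n+'_d.npy')
f=240/np.tan(np.radians(c['vfov'])/2)
HS['green']=[(45,85)];HS['orange']=[(5,16)]
for t in('green','orange'):
  for x in blobs(im,t,150,s=110):
    m=x[3]; v,u=np.nonzero(m); z=d[m]; w=(np.stack([(u-c['cx'])/f*z,(v-c['cy'])/f*z,z],1)-c['t'])@np.array(c['R'])
    s=w[(abs(w[:,2]-.118)<.005)]
    if len(s)>50: print(t,len(s),x[1],s.mean(0).round(4))
E
```

```text
green 1117 [325.6 237. ] [ 0.632  -0.2191  0.1198]
orange 867 [232.  276.2] [ 0.6646 -0.3196  0.1159]
```

```bash
python3 -m inch '[[0.1,-0.12,0.9,0,0,0,-0.3],[0,0,0.9,0,0,0,-0.3],[0,0,0.9,0,0,0,-0.3],[0,0,0.9,0,0,0,-0.3],[0,0,0.8,0,0,0,-0.3],[0,0,0.3,0,0,0,-0.3],[0,0,0,0,0,0,1],[0,0,0,0,0,0,1]]'
python3 -m inch '[[0,0,0,0,0,0,1],[0,0,0,0,0,0,1],[0,0,0,0,0,0,1],[0,0,-0.3,0,0,0,1],[0,0,-0.5,0,0,0,1],[0,0,-0.8,0,0,0,1],[0,0,-0.8,0,0,0,1],[0,0,0,0,0,0,1]]'
python3 g.py .449 .162 .215 85.8
```

```text
clock: 31.35
eef_pos: [0.6332, -0.2184, 0.077]
tool_rot: [0.787, 0.617, 0.0, 0.001]
ft_force: [-0.6, -0.8, 0.7]
grip_width: 0.0276
clock: 32.15
eef_pos: [0.635, -0.2196, 0.1406]
tool_rot: [0.787, 0.616, 0.002, 0.003]
ft_force: [-0.0, 0.4, -0.2]
grip_width: 0.0278
eef [ 0.635  -0.2196  0.1406] yaw 76.12 tilt [ 0.008 -0.003 -1.   ] clk 32.15 grip 0.0278
units after turn [14.67 -8.51 -3.06] wz total -0.0538
```

```bash
python3 -m inch '[[0,0,-0.8,0,0,0,1],[0,0,-0.8,0,0,0,1],[0,0,-0.8,0,0,-0.018,1],[0,0,-0.6,0,0,-0.018,1],[0,0,-0.2,0,0,-0.018,1],[0.5,-0.3,0,0,0,0,1],[1,-0.6,0,0,0,0,1],[1,-0.6,0,0,0,0,1]]'
python3 -m inch '[[1,-0.6,0,0,0,0,1],[1,-0.6,0,0,0,0,1],[1,-0.6,0,0,0,0,1],[1,-0.6,0,0,0,0,1],[1,-0.6,0,0,0,0,1],[1,-0.6,0,0,0,0,1],[1,-0.6,0,0,0,0,1],[1,-0.6,0,0,0,0,1]]'
python3 -m inch '[[1,-0.6,0,0,0,0,1],[1,-0.6,0,0,0,0,1],[1,-0.6,0,0,0,0,1],[1,-0.4,0,0,0,0,1],[0.2,0,0,0,0,0,1],[0,0,0,0,0,0,1],[0,0,0,0,0,0,1],[0,0,0,0,0,0,1]]'
python3 w.py w16; python3 g.py .449 .162 .078 85.8
```

```text
clock: 32.95
eef_pos: [0.599, -0.1533, 0.2147]
tool_rot: [0.733, 0.681, -0.0, -0.0]
ft_force: [-0.6, 0.1, -0.9]
grip_width: 0.0276
clock: 33.75
eef_pos: [0.4935, 0.0555, 0.2154]
tool_rot: [0.732, 0.681, -0.0, -0.0]
ft_force: [0.8, 1.2, -1.4]
grip_width: 0.0277
clock: 34.55
eef_pos: [0.4475, 0.1624, 0.2156]
tool_rot: [0.733, 0.68, -0.0, 0.0]
ft_force: [-0.6, -0.5, -0.7]
grip_width: 0.0281
[0.4475 0.1624 0.2156] 34.6
eef [0.4475 0.1624 0.2156] yaw 85.75 tilt [-0. -0. -1.] clk 34.6 grip 0.028
units after turn [-0.01  0.06  5.51] wz total -0.0003
```

View pics/w16.png

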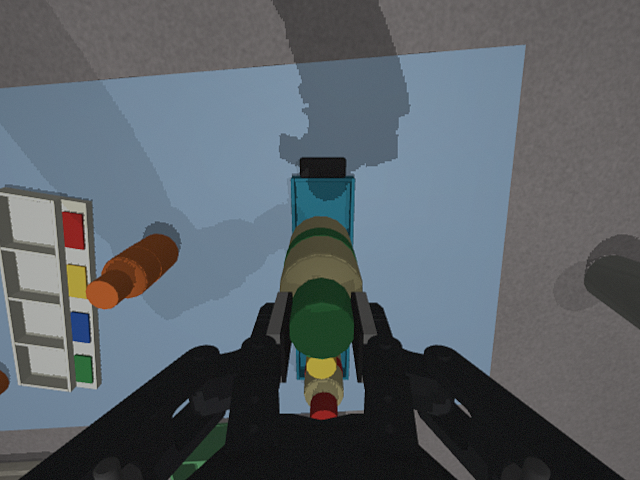

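Green (322,250) is aligned over the nearest pocket, and the tray is empty. Lower, release, then rise clear.

```bash
python3 -m inch '[[0,0.06,0.6,0,0,0,1],[0,0,0.9,0,0,0,1],[0,0,0.9,0,0,0,1],[0,0,0.9,0,0,0,1],[0,0,0.8,0,0,0,1],[0,0,0.6,0,0,0,1],[0,0,0.4,0,0,0,1],[0,0,0.3,0,0,0,1]]'
python3 g.py .449 .162 .078 85.8
python3 -m inch '[[0,0,0.05,0,0,0,1],[0,0,0,0,0,0,1],[0,0,0,0,0,0,-0.3],[0,0,0,0,0,0,-0.3],[0,0,0,0,0,0,-0.3],[0,0,0,0,0,0,-0.3],[0,0,-0.5,0,0,0,-0.3],[0,0,-0.8,0,0,0,-0.3]]'
python3 -m inch '[[0,0,-0.9,0,0,0,-0.3],[0,0,-0.9,0,0,0,-0.3],[0,0,-0.9,0,0,0,-0.3],[0,0,-0.9,0,0,0,-0.3],[0,0,-0.9,0,0,0,-0.3],[0,-1,-0.5,0,0,0,-0.3],[0,-1,0,0,0,0,-0.3],[0,-0.8,0,0,0,0,-0.3]]'
sed -i "s/'green':\[(52,75)\]/'green':[(45,80)]/" h.py
python3 w.py w17; python3 cap.py w17; python3 - <<'E'
from h import *
n='top'; im,d=bot.camera(n); cv2.imwrite('pics/top9.png',im)
im,d=bot.camera('scene'); cv2.imwrite('pics/scene9.png',im)
E
```

```text
clock: 35.4
eef_pos: [0.4488, 0.1626, 0.0801]
tool_rot: [0.733, 0.681, -0.0, -0.0]
ft_force: [0.6, -0.8, -1.0]
grip_width: 0.0279
eef [0.4488 0.1626 0.0801] yaw 85.78 tilt [-0.001 -0.    -1.   ] clk 35.4 grip 0.0279
units after turn [-0.02  0.01  0.08] wz total -0.0001
clock: 36.2
eef_pos: [0.4475, 0.1628, 0.1113]
tool_rot: [0.732, 0.681, -0.001, -0.001]
ft_force: [0.8, 0.6, 0.4]
grip_width: 0.0554
clock: 37.0
eef_pos: [0.3782, 0.1684, 0.2377]
tool_rot: [0.732, 0.681, 0.001, 0.0]
ft_force: [0.2, 0.8, 0.0]
grip_width: 0.0553
[0.3751 0.1681 0.2376] 37.05
yellow 426 [319.7 404.4] [0.5804 0.1525 0.1199]
blue 565 [319.5 348. ] [0.5136 0.1573 0.1197]
```

View pics/w17.png

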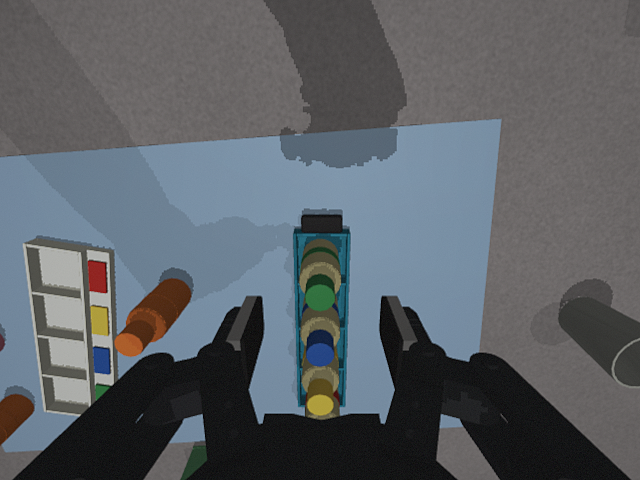

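View pics/scene9.png

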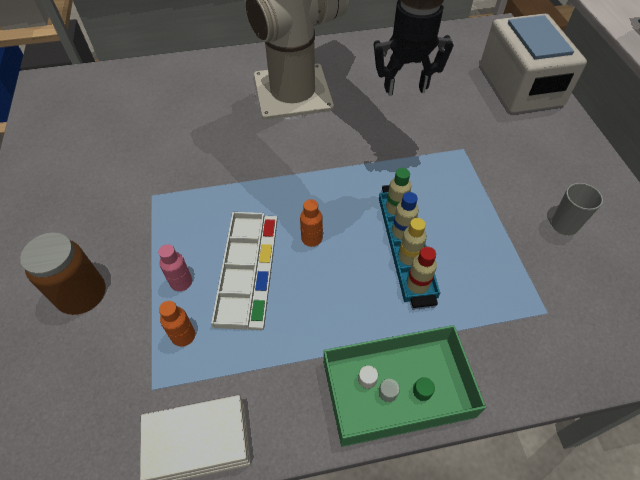

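All four bottles stand in the caddy, from near to far green (401,195), blue (406,215), yellow (413,245) and red (422,270). The tray is empty and the arm is clear. One last numeric check, then I hand it in.

```bash
python3 - <<'E'
from h import *
import pickle
a=np.radians(-4.2); R=np.array([[np.cos(a),np.sin(a)],[-np.sin(a),np.cos(a)]])
ok=False
for n in('w17','w14'):
  im=cv2.imread(f'pics/{n}.png'); c=pickle.load(open(n+'.pkl','rb')); d=np.load(n+'_d.npy'); f=240/np.tan(np.radians(c['vfov'])/2)
  for t in('red','yellow','blue','green'):
   for x in blobs(im,t,100,s=100):
    m=x[3]; v,u=np.nonzero(m); z=d[m]; w=(np.stack([(u-c['cx'])/f*z,(v-c['cy'])/f*z,z],1)-c['t'])@np.array(c['R'])
    s=w[(abs(w[:,2]-.12)<.005)&(w[:,1]>.1)]
    if len(s)>50: p=s.mean(0); print(n,t,len(s),p.round(4),'caddy',(R@(p[:2]-[.548,.155])*1000).round(1))
o=bot.get_obs(); print(o['clock'],o['ft_force'],np.abs(o['joint_vel']).max())
bot.job_done()
E
```

```text
w17 yellow 428 [0.5804 0.1525 0.1199] caddy [32.5 -0.2]
w17 blue 590 [0.5134 0.1574 0.1196] caddy [-34.7  -0.2]
w17 green 670 [0.4485 0.1621 0.1198] caddy [-99.7  -0.2]
w14 red 764 [0.6467 0.1506 0.1196] caddy [98.8  2.9]
w14 yellow 793 [0.5809 0.1526 0.12  ] caddy [33.  0.]
w14 blue 1097 [0.5145 0.1575 0.1198] caddy [-33.6   0. ]
37.15 [ 0.76159033  0.05955588 -0.21897391] 0.030837294229839936
the job is handed in; nothing more can be done
```

All four bottles are in the caddy in reverse order: red farthest, then yellow, blue, and green nearest. I handed the job in at about 37 s of the 102 s allowed.

- **Position:** the cap centres lie within 3 mm of their pocket centres along the caddy's x and y.
- **Height:** cap tops read 0.120 m, so each bottle stands on its pocket floor. I judged uprightness from the pictures, not as a measured angle.
- **Red bottle:** its exact position comes from the picture taken after blue was placed, because it was hidden in the last wrist view. The final scene picture shows it still standing in the far pocket.
- **Arm and look-alikes:** the gripper is clear of everything, and the orange and pink bottles stand where they were.

**One miss:** the first grasp of red closed above the cap on empty air. Depth images showed the real fingertips about 28 mm above the reported tool point. I lowered every later grasp to allow for this, and all four held.

**One disagreement:** the scene camera put the caddy's centre about 8 mm farther out in x than the top and wrist cameras did. I used the top and wrist value, and the fits agreed with it.

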